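# Rebuild the chin-rest column of an eye-testing instrument

## Task

Reassemble the chin-rest column: thread the ball thrust bearing over the T-headed post and set it down on the spring seat, then the spacer sleeve on the bearing, then the slotted retaining washer on the sleeve. Feel for the angle at which the washer's slot drops over the T-head, press it gently down against the spring until it is clear under the head, turn it a quarter turn and let it rise so that the head sits in the washer's cross groove, then let go. Lower every part by hand to its place rather than dropping it, never force anything (more than about 60 N on the washer or bearing does damage), and leave the chin cup, paper pad, trial lens and screwdriver where they are.

Things in the scene. Friction and masses are not known exactly. Their poses are not given: they have to be found in the camera images.
- unit: Chin-rest unit, bolted down: dark foot plate 130 x 100 mm, ivory pillar and yoke with arms along its y axis to empty round sockets 130 mm either side (nothing there over 54 mm high). Origin: on the post's axis at table level, z up. On this axis: spring seat, then a steel post 22 mm in diameter to 97 mm height, cone to 102, neck 12 mm in diameter to 106, tapering to 7 mm at 111, T-head 111 to 117.
- seat_top (a point): Centre of the spring seat's top as it stands empty, 70 mm above the unit's origin: aluminium disc 42 mm across round the post, where the bearing sits. The spring below yields from 5 N, gains 1.5 N per mm, stops hard after 8 mm (17 N; all less the 1 to 3 N weight of the stack). This point does not follow the spring.
- head_top (a point): Centre of the T-head's top, 117 mm above the unit's origin. The head is a bar 22 mm long, 5 mm wide and 6 mm high with bevelled ends, across the neck. The post does not turn in use, but was locked by hand with the bar at any angle, whatever the unit's yaw. That angle is NOT in this reading: see it from above or feel it with the washer.
- bearing: Ball thrust bearing, lying flat: two plain steel rings with brass cage and balls between; 42 mm outside, bore 24.5 mm, 14 mm high. Origin: centre of its underside, z along the bore; yaw does not matter. Goes on first; seated, its underside is 70 mm above the unit's origin.
- spacer: Spacer sleeve, a plain aluminium tube standing on end: 34 mm outside, bore 24.5 mm, 26 mm high. Origin: centre of its underside, z along the bore. Goes on second, onto the bearing, underside at 84 mm above the unit's origin.
- washer: Slotted retaining washer, steel, right side up: knurled rim 42 mm across, 12 mm high, round a 6 mm plate with a 14.5 mm bore. Origin: centre of its underside, z up. Its slot along x passes the T-head; its groove along y finally holds it (half a turn is the same). Undersides above the unit's origin: 117 mm on top of the head, 110 resting on the sleeve, 107 locked.
- plate_top (a point): On the washer's axis, on the plate's top (6 mm above its underside). Slot along x: through, 10 x 26 mm; goes over the head if within about 0.2 rad. Groove along y: 10 mm wide, 2 mm deep, edges bevelled. The washer turns either way once pushed to an underside height of 105 mm or less (about 11 N; hard stop at 102, about 16 N); a quarter turn on, the spring lifts it by 2 mm onto the head.
- chin_cup: Bystander: ivory plastic chin cup, 50 x 95 x 36 mm, on a short stem. Origin: centre of its underside.
- papers: Bystander: pad of chin papers, 55 x 110 x 16 mm, with two white pins. Origin: centre of its underside.
- trial_lens: Bystander: black-rimmed round lens 38 mm across, 5 mm high, with a small tab along its x axis. Origin: centre of its underside.
- driver: Bystander: small screwdriver, 150 mm, lying along its x axis. Origin: underside, near the middle of its length.
Things that resemble listed ones, but are neither listed nor needed, are in the scene too. Leave any pink look-alike of the washer alone.

How it is judged:
By the outcome, as a careful person would: the job done as asked, in the order asked, and still so for the second after the job is handed in, with the robot touching nothing.
It also fails if it takes over 72 s, if anything falls off the work surface, if the arm or the gripper's body presses on something with over 40 N, if the wrist force passes 120 N, or if a joint passes its speed limit or range.

## Robot

A 6-joint arm with a two-finger parallel gripper is mounted at the origin on the work surface. World frame = base frame: x ahead of the robot, y to its left, z up, the work surface at z = 0. Lengths are in mm, angles in rad, forces in N, time in s.
With the tool pointing down it reaches from about 350 to 775 mm from the base axis. Payload 5.5 kg.
Tool frame: the origin (TCP) lies between the finger pads; the fingertips stand 17 mm ahead of it and the grasp point (between the pads) lies 2 mm behind it; x points along the fingers, y is the direction in which the jaws open and shut, and the axes are right-handed (so a half turn about x gives the same grasp; the last joint's range is limited). The gripper opens to 85 mm and grips with 20 to 120 N. Pads are 22 mm wide; open, the fingers measure 114 mm over their backs; the gripper's body (76 mm by 85 mm) begins 54 mm behind the grasp point. The pads swing forward as they close: fully open they stand 13 mm farther back than shut.
Start: joints at [-0.14, 0.313, 0.046, 1.304, 0, 1.431], TCP at [575.039, -0.015, 248.323] pointing down, gripper open.
Joint ranges: [-2.76, 2.76], [-0.86, 1.69], [-1.03, 1.26], [-2.2, 2.34], [-1.47, 1.5], [-3.14, 3.14]. Speed limits (rad/s): [2.57, 2.57, 3.14, 3.14, 3.14, 3.14].

## Interface

Orientations are given as [roll, pitch, yaw] about the fixed x, y, z axes, in that order (R = Rz(yaw) Ry(pitch) Rx(roll)).
In Python, from cell import env, read_camera, recognise, tip_of gives the robot as it stands. The module is installed in compiled form; this text tells all that it offers.
- The arm moves only by the tool arm_command, never from a script. Its argument "plan" is a list of rows, each an object of numbers: "dx", "dy", "dz": the shift along the tool's x, y, z in m; "wx", "wy", "wz": the turn, a rotation vector about the tool's x, y, z in rad; "jaw": the finger opening in m, from 0 to 0.0854. A call has 1 to 12 rows; each row shifts and turns the pose as measured when the row begins, along the tool's axes as they then stand; what a row does not reach is not made up. A row lasts 1/8 s, in which the tool goes at most 62.5 mm and 10.7 degrees, less where a joint would pass 70% of its speed; a pose out of reach is approached as far as the arm can. A call is refused whole if a number of a shift passes 0.0625 or a number of a turn 0.188, either way. A call with a gripper value outside its range is refused whole. The fingers move at their own pace and stop on an object; "newtons" is the grip in N (left out, the last holds). Time passes only in rows, so rows that do not move let the fingers close. It gives the time, the measured TCP pose, the force and the opening at its end, in the units of the state.
- env.get_obs(): the state, without advancing time (a new reading comes with each control period).
- read_camera(name): name is "scene" or "side" or "wrist"; returns a dict with "pixels" (400x640x3 uint8, red, green, blue), "mtx" (3x3 intrinsics, pixels), "view" (4x4, takes a point from world to camera coordinates); the wrist camera has in their place "hand_eye" (4x4, takes a point from camera to tool coordinates, whose origin is the TCP and whose axes are the tool frame's). Camera axes: x right, y down, z forward; pixel columns grow to the right and rows downward; lengths in mm; the calibration is good to about 2 mm. A picture is of the moment at which its call begins: read the wrist's pose just before it. There is no depth.
- env.hand_in(): hands the job in, once; it reports no verdict.
Trained networks look in the newest picture that a camera, given by its name, has taken for a name from the list of things; names that differ only in an ending like _2 or _b are one class to them, and where a whole thing is asked for, a point or a joint stands for the part that bears it (a point fixed in the world has none). Each returns a list of dicts, best first, with "conf" (0 to 1); they miss things now and then, are a little off and sometimes report something else, mostly with a low value. They report only what shows in the picture. A call takes as long as a camera call. They do not tell look-alikes from the thing itself.
- recognise(camera, query): "position" ([column, row] as shares, 0 to 1, of the picture: columns of its width, rows of its height, amid what is visible of it).
- tip_of(camera, query): "position" ([column, row] as shares, 0 to 1, of the picture: columns of its width, rows of its height: a listed point, or the origin of a listed thing).
The state is a dict: "t": time; "q": joint angles; "qd": joint speeds; "tau": joint torques, N m; "ee_pos": TCP position; "tcp_rot": TCP orientation; "contact_force": force on the tool from outside, world axes, zero at the start; "moment": the same for the moment, N m; "finger_gap": opening from 0.0 (shut) to 1.0 (fully open).
Only numpy, scipy, OpenCV 4.12 (cv2) and the standard library are available. Lean on these libraries where they do the work, as an engineer would, in place of code of your own. Each camera call takes 0.05 s, during which the arm holds its last target. There are 200 camera calls.

## Working session

There is one attempt and no reset: what is moved stays moved. The work goes in short steps, Python scripts to look and compute and a tool call to move; the robot and the scene stay as the last step left them, time stands still between calls to the robot, and variables do not carry over. Pictures are saved under pics/ and viewed, about 8 in all and at most 12, crops included, and the job is handed in when it is done.

Besides the shell and the picture viewer there is one more tool, called after "Call:" by a JSON object that holds its "op" and its "data". arm_command: Moves the arm, as the interface text tells. Its arguments: {"type":"object","properties":{"plan":{"type":"array","items":{"type":"object","properties":{"dx":{"type":"number"},"dy":{"type":"number"},"dz":{"type":"number"},"wx":{"type":"number"},"wy":{"type":"number"},"wz":{"type":"number"},"jaw":{"type":"number"}}}},"newtons":{"type":"number"}},"required":["plan"]}

```bash
mkdir -p pics
cat > h.py <<'E'
import numpy as np, cv2
from cell import env, read_camera, recognise, tip_of
from scipy.spatial.transform import Rotation as R
def tool():
    o=env.get_obs(); T=np.eye(4); T[:3,:3]=R.from_euler('xyz',o['tcp_rot']).as_matrix(); T[:3,3]=o['ee_pos']; return T
def cam(name):
    T=tool(); c=read_camera(name)
    W=np.linalg.inv(c['view']) if 'view' in c else T@c['hand_eye']   # cam->world
    return c['pixels'],c['mtx'],W
def onplane(px,K,W,z):
    d=W[:3,:3]@np.linalg.inv(K)@np.array([px[0],px[1],1.]); return W[:3,3]+d*(z-W[2,3])/d[2]
def proj(p,K,W):
    q=np.linalg.inv(W)@np.append(p,1.); u=K@q[:3]; return u[:2]/u[2]
def save(n,img): cv2.imwrite('pics/'+n,img[:,:,::-1])
E
python3 - <<'E'
from h import *
o=env.get_obs(); print({k:np.round(v,3) for k,v in o.items()})
for n in ['scene','side','wrist']:
    px,K,W=cam(n); save(n+'0.png',px)
    print(n,np.round(W,2).tolist(),np.round(K,1).tolist())
    for q,z in [('unit',0),('head_top',117),('seat_top',70),('bearing',0),('spacer',0),('washer',0),('plate_top',6),('chin_cup',0),('papers',0),('trial_lens',0),('driver',0)]:
        for d in tip_of(n,q)[:3]:
            p=np.array(d['position'])*[640,400]; print(n,q,round(d['conf'],2),p.round(1),onplane(p,K,W,z).round(1))
E
```

```text
{'t': np.float64(0.0), 'q': array([-0.14 ,  0.314,  0.045,  1.304, -0.   ,  1.431]), 'qd': array([ 0.001, -0.001, -0.001,  0.   ,  0.001,  0.001]), 'tau': array([-3.0000e-03, -4.8063e+01,  2.9853e+01,  2.0000e-02, -0.0000e+00,
       -0.0000e+00]), 'ee_pos': array([5.74515e+02, 5.60000e-02, 2.47391e+02]), 'tcp_rot': array([-1.709,  1.569,  3.003]), 'contact_force': array([0.121, 0.237, 0.147]), 'moment': array([ 0.004, -0.049, -0.01 ]), 'finger_gap': np.float64(1.003)}
scene [[-0.63, 0.48, -0.61, 1163.27], [0.78, 0.41, -0.47, 513.51], [0.02, -0.77, -0.64, 804.52], [0.0, 0.0, 0.0, 1.0]] [[454.8, 0.0, 317.0], [0.0, 454.8, 196.7], [0.0, 0.0, 1.0]]
scene unit 0.62 [247.7 202.4] [ 536.  -215.1    0. ]
scene head_top 0.67 [244.1 168.1] [ 538.1 -213.6  117. ]
scene seat_top 0.57 [248.5 184.2] [ 537.6 -203.    70. ]
scene bearing 0.79 [389.7 245.7] [424.5 169.3   0. ]
scene spacer 0.78 [433.5 280.3] [453.6 305.2   0. ]
scene washer 0.69 [338.2 315.4] [671.1 195.6   0. ]
scene washer 0.58 [382.6 311.2] [601.3 262.    0. ]
scene plate_top 0.86 [334.7 316.8] [682.2 194.5   6. ]
scene plate_top 
[... 979 characters left out ...]
top 0.42 [385.8 233.6] [ 622.2 -141.     6. ]
side chin_cup 0.75 [356.9 193. ] [727.3  72.2   0. ]
side papers 0.65 [335.8 343.8] [ 269.8 -337.6    0. ]
side papers 0.37 [469.  251.5] [ 724.2 -323.     0. ]
side trial_lens 0.38 [291.1 162.9] [708.5 367.6   0. ]
side driver 0.75 [469.4 252. ] [ 723.2 -324.8    0. ]
side driver 0.7 [382.5 233.4] [ 623.6 -128.8    0. ]
wrist [[1.0, 0.0, -0.0, 576.21], [0.0, -0.96, -0.27, 67.21], [-0.0, 0.27, -0.96, 373.36], [0.0, 0.0, 0.0, 1.0]] [[342.9, 0.0, 315.0], [0.0, 342.9, 197.4], [0.0, 0.0, 1.0]]
wrist unit 0.61 [283.  333.8] [ 535.6 -216.3   -0. ]
wrist head_top 0.4 [476.5 102.6] [692.6  67.  117. ]
wrist chin_cup 0.95 [475.1 101.1] [744.   68.4   0. ]
```

Run:
```python
import cv2
a=cv2.imread('pics/scene0.png')
b=cv2.resize(a[200:390,230:490],None,fx=3,fy=3,interpolation=cv2.INTER_CUBIC); cv2.imwrite('pics/crop1.png',b)
```

```text
(no output)
```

View pics/scene0.png

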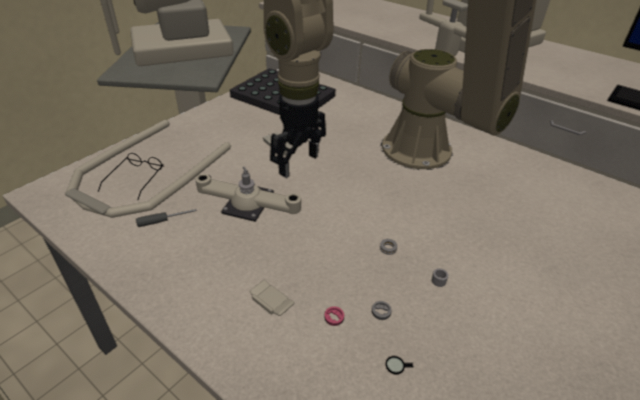

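View pics/crop1.png

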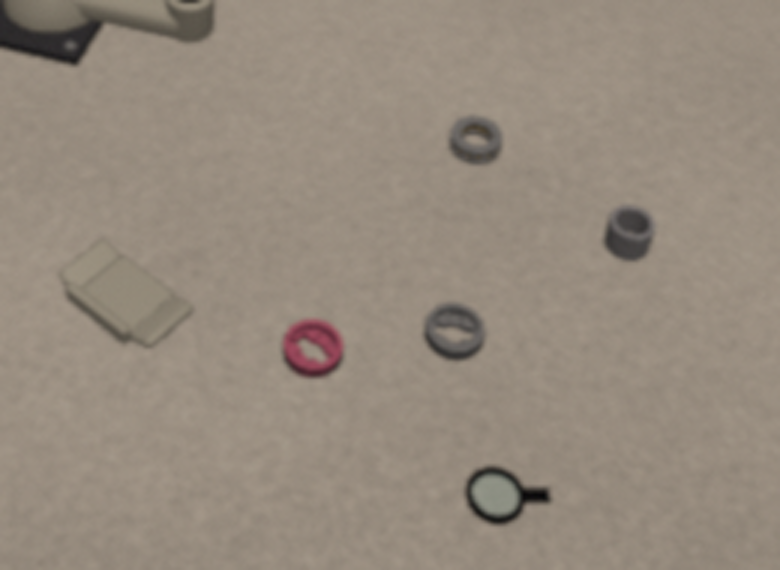

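The bearing is at about (388,246), the spacer at (440,278) and the steel washer at (381,310). The pink look-alike is at (334,316), and the unit with its post is at (246,190). I'll look at the T-head from above first.

```bash
cat >> h.py <<'E'
def yawdir():
    y=tool()[:3,1]; return np.arctan2(y[1],y[0])
def plan(x,y,z,yaw=None):
    """rows (mm, tool frame) to reach world TCP x,y,z tool down, tool-y heading yaw (mod pi)"""
    T=tool(); c=yawdir()
    if yaw is None: yaw=c
    dyaw=(yaw-c+np.pi/2)%np.pi-np.pi/2; tgt=c+dyaw
    Y=np.array([np.cos(tgt),np.sin(tgt),0]); X=np.array([0,0,-1.]); G=np.c_[X,Y,np.cross(X,Y)]
    w=R.from_matrix(T[:3,:3].T@G).as_rotvec()
    d=np.array([x,y,z])-T[:3,3]
    print('at',T[:3,3].round(1),'yaw',round(c,3),'q6',env.get_obs()['q'][5].round(2),'| shift',(T[:3,:3].T@d).round(1),'turn',w.round(3),'shift after turn',(G.T@d).round(1))
E
python3 -c "
from h import *
print(tool().round(3)); plan(537,-213,200); plan(537,-213,200,np.pi/2)
plan(427,167,150)"
```

```text
[[ 0.00000e+00  1.00000e+00  0.00000e+00  5.75057e+02]
 [-0.00000e+00  0.00000e+00 -1.00000e+00 -1.00000e-02]
 [-1.00000e+00  0.00000e+00  0.00000e+00  2.48319e+02]
 [ 0.00000e+00  0.00000e+00  0.00000e+00  1.00000e+00]]
at [575.1  -0.  248.3] yaw 0.0 q6 1.43 | shift [ 48.3 -38.1 213. ] turn [-0.  0. -0.] shift after turn [ 48.3 -38.1 213. ]
at [575.1  -0.  248.3] yaw 0.0 q6 1.43 | shift [ 48.3 -38.1 213. ] turn [-1.571  0.    -0.   ] shift after turn [  48.3 -213.   -38.1]
at [575.1  -0.  248.3] yaw 0.0 q6 1.43 | shift [  98.3 -148.1 -167. ] turn [-0.  0. -0.] shift after turn [  98.3 -148.1 -167. ]
```

Call:
{"op": "arm_command", "data": {"plan": [{"dx": 0.01, "dy": -0.0076, "dz": 0.0426}, {"dx": 0.01, "dy": -0.0076, "dz": 0.0426}, {"dx": 0.01, "dy": -0.0076, "dz": 0.0426}, {"dx": 0.01, "dy": -0.0076, "dz": 0.0426}, {"dx": 0.008, "dy": -0.0076, "dz": 0.0426}, {"dx": 0}, {"dx": 0}]}}

```text
$.plan[0]: bad value
```

```bash
cat >> h.py <<'E'
def look(q,z,n=3,name='wrist'):
    out=[]
    for i in range(n):
        px,K,W=cam(name)
        for d in tip_of(name,q)[:1]:
            p=np.array(d['position'])*[640,400]; w=onplane(p,K,W,z); out.append(w); print(q,round(d['conf'],2),p.round(1),w.round(1))
    return px,K,W,(np.mean(out,0) if out else None)
E
python3 -c "
from h import *
plan(537,-213,200)
px,K,W,m=look('head_top',117); print(m)
save('head1.png',cv2.resize(px[50:350,170:470],None,fx=2,fy=2,interpolation=cv2.INTER_CUBIC))"
```

```text
at [575.1  -0.  248.3] yaw 0.0 q6 1.43 | shift [ 48.3 -38.1 213. ] turn [-0.  0. -0.] shift after turn [ 48.3 -38.1 213. ]
None
```

View pics/head1.png

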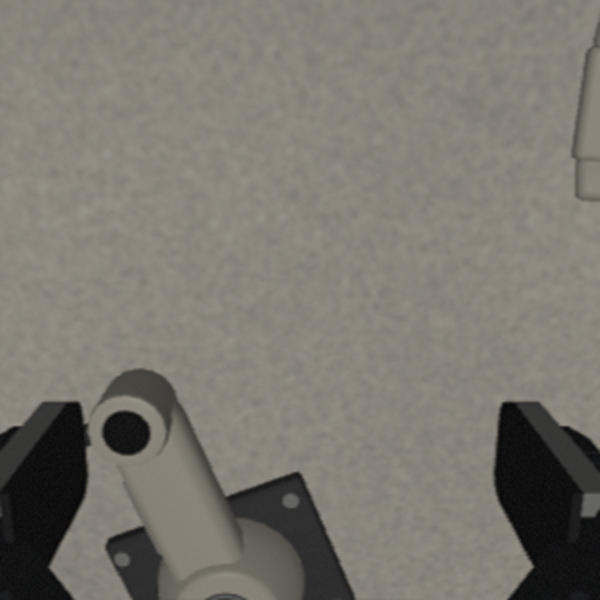

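The move was refused, so this picture is from the start pose. It shows one yoke arm at the lower left and the fingers either side of the axis. I'll retry with every field filled in.

Call:
{"op": "arm_command", "data": {"plan": [{"dx": 0.01, "dy": -0.0076, "dz": 0.0426, "wx": 0, "wy": 0, "wz": 0, "jaw": 0.085}, {"dx": 0.01, "dy": -0.0076, "dz": 0.0426, "wx": 0, "wy": 0, "wz": 0, "jaw": 0.085}, {"dx": 0.01, "dy": -0.0076, "dz": 0.0426, "wx": 0, "wy": 0, "wz": 0, "jaw": 0.085}, {"dx": 0.01, "dy": -0.0076, "dz": 0.0426, "wx": 0, "wy": 0, "wz": 0, "jaw": 0.085}, {"dx": 0.008, "dy": -0.0076, "dz": 0.0426, "wx": 0, "wy": 0, "wz": 0, "jaw": 0.085}, {"dx": 0, "dy": 0, "dz": 0, "wx": 0, "wy": 0, "wz": 0, "jaw": 0.085}]}}

```text
t: 2.85
ee_pos: [537.5, -218.5, 199.2]
tcp_rot: [1.452, 1.568, -0.116]
contact_force: [0.5, 0.4, 0.1]
finger_gap: 0.997
```

```bash
python3 -c "
from h import *
plan(537,-213,200)
px,K,W,m=look('head_top',117); print(m)
cv2.imwrite('pics/raw2.png',px[:,:,::-1])
save('head2.png',cv2.resize(px[100:400,220:420],None,fx=2,fy=2,interpolation=cv2.INTER_CUBIC))"
```

```text
at [ 537.5 -218.5  199.2] yaw 0.003 q6 1.04 | shift [-0.8 -0.5 -5.5] turn [-0.     0.    -0.003] shift after turn [-0.8 -0.5 -5.5]
head_top 0.57 [318.2 207.4] [ 540.9 -215.4  117. ]
head_top 0.87 [316.7 212.8] [ 540.6 -216.8  117. ]
head_top 0.57 [315.6 210. ] [ 540.4 -214.   117. ]
[ 540.65646132 -215.42011232  117.        ]
```

View pics/head2.png

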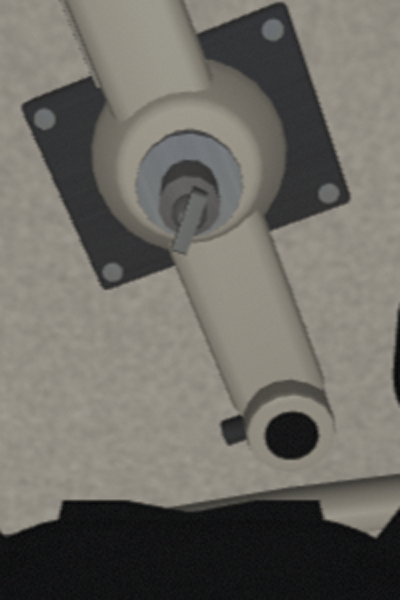

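The T-head bar is at about (315,210) in the full image. Its world heading is about 1.25 rad and its centre is near (540.4,-215.4). Next, the bearing.

Call:
{"op": "arm_command", "data": {"plan": [{"dx": 0, "dy": -0.0138, "dz": -0.0483, "wx": 0, "wy": 0, "wz": 0, "jaw": 0.085}, {"dx": 0.006, "dy": -0.0138, "dz": -0.0483, "wx": 0, "wy": 0, "wz": 0, "jaw": 0.085}, {"dx": 0.007, "dy": -0.0138, "dz": -0.0483, "wx": 0, "wy": 0, "wz": 0, "jaw": 0.085}, {"dx": 0.007, "dy": -0.0138, "dz": -0.0483, "wx": 0, "wy": 0, "wz": 0, "jaw": 0.085}, {"dx": 0.007, "dy": -0.0138, "dz": -0.0483, "wx": 0, "wy": 0, "wz": 0, "jaw": 0.085}, {"dx": 0.007, "dy": -0.0138, "dz": -0.0483, "wx": 0, "wy": 0, "wz": 0, "jaw": 0.085}, {"dx": 0.007, "dy": -0.0138, "dz": -0.0483, "wx": 0, "wy": 0, "wz": 0, "jaw": 0.085}, {"dx": 0.007, "dy": -0.0138, "dz": -0.0483, "wx": 0, "wy": 0, "wz": 0, "jaw": 0.085}, {"dx": 0, "dy": 0, "dz": 0, "wx": 0, "wy": 0, "wz": 0, "jaw": 0.085}]}}

```text
t: 4.28
ee_pos: [421.1, 188.8, 153.3]
tcp_rot: [1.523, 1.555, -0.024]
contact_force: [0.9, -0.3, 0.4]
finger_gap: 0.997
```

```bash
python3 -c "
from h import *
px,K,W,m=look('bearing',0); print(m); plan(m[0],m[1],60)
# bearing top: detected whole centre
for d in recognise('wrist','bearing')[:1]: print(np.array(d['position'])*[640,400])
save('bear.png',px)
a=cv2.imread('pics/raw2.png',0)[180:240,285:345]
_,t=cv2.threshold(a,0,255,cv2.THRESH_OTSU); print(a[::4,::4])
"
```

```text
bearing 0.66 [331.8 212.4] [439.5 165.6   0. ]
bearing 0.95 [327.7 210.2] [437.8 164.9  -0. ]
bearing 0.89 [329.6 205.8] [440.1 167.5   0. ]
[ 4.39131583e+02  1.66006707e+02 -1.89478063e-14]
at [423.8 184.5 153.7] yaw 0.014 q6 1.8 | shift [94.  13.4 18.6] turn [-0.     0.001 -0.017] shift after turn [93.7 15.  18.7]
[337.216 219.72 ]
[[147 144 117 115 117 119 101  63  74 118 118 117 122 107 144]
 [146 122 117 116 118  59  59  59  58  56  99 116 120 117 145]
 [144 117 115 116  81  58  66  82  72  58  52 119 117 119 125]
 [145 115 119 117  56  97  98  97  91  95  77 105 117 121 124]
 [144 113 119 117  83  94  97  95  84  57  91  93 117 118 130]
 [139 114 117 118  91  92  71  69 106 105  92  89 119 118 142]
 [125 142 115 120  90  85  76  92 105  89  89 101 119 118 135]
 [101 128 131 118  90  82  90 106 104  68  86 106 119 136 107]
 [ 95  99 125 126 118  86  63 105 102  74  91 118 130 104 144]
 [ 58  92  96 105 126 118  99 104  88 109 126 115 114 146 145]
 [ 52  48  82  92  94  96 107 103 102 106 133 145 144 145 145]
 [ 52  51  49  50  57  94 104 109 142 144 145 144 144 144 144]
 [ 49  50  49  52  50  68 124 136 141 143 144 145 144 144 143]
 [ 51  50  47  50  50  51 116 131 141 142 143 143 144 144 144]
 [ 51  52  48  99 148 143 105 126 138 141 143 144 144 143 143]]
```

```bash
cat >> h.py <<'E'
def ring(z,r,guess,name='wrist',n=1,tag=None):
    """fit the outer outline (dark body vs. table) of a round part near guess; plane z, radius r"""
    px,K,W=cam(name); g=cv2.GaussianBlur(px,(3,3),0).astype(float)
    def f(p):
        a=np.linspace(0,2*np.pi,72,endpoint=False); s=0
        v=[]
        for rr in (r-2.0,r+2.0):
            u=np.array([proj([p[0]+rr*np.cos(t),p[1]+rr*np.sin(t),z],K,W) for t in a],np.float32)
            v.append(np.array([cv2.remap(g[:,:,k],u[:,0],u[:,1],cv2.INTER_LINEAR).ravel() for k in range(3)]))
        return -np.median(np.abs(v[0]-v[1]).sum(0))-np.mean(np.minimum(np.abs(v[0]-v[1]).sum(0),90))
    best=min(((f((guess[0]+i,guess[1]+j)),guess[0]+i,guess[1]+j) for i in range(-14,15,2) for j in range(-14,15,2)))
    from scipy.optimize import minimize
    m=minimize(f,best[1:],method='Nelder-Mead',options=dict(initial_simplex=[best[1:],(best[1]+1,best[2]),(best[1],best[2]+1)],xatol=.05))
    print('ring',m.x.round(2),round(m.fun,1),'px',proj([*m.x,z],K,W).round(1))
    im=px.copy()
    for t in np.linspace(0,2*np.pi,60): cv2.circle(im,tuple(int(round(c)) for c in proj([m.x[0]+r*np.cos(t),m.x[1]+r*np.sin(t),z],K,W)),0,(255,255,0),-1)
    if tag:
        c=proj([*m.x,z],K,W).astype(int); x0,y0=np.clip(c-[75,60],0,[490,280]); save(tag,cv2.resize(im[y0:y0+120,x0:x0+150],None,fx=4,fy=4,interpolation=cv2.INTER_CUBIC))
    return m.x
E
python3 -c "
from h import *
m=ring(14,21,(436,166),tag='b1.png'); m=ring(14,21,(436,166)); plan(m[0],m[1],60,0)"
```

```text
ring [437.81 170.11] -184.2 px [327.7 207. ]
ring [437.97 170.11] -187.7 px [328.1 207. ]
at [423.7 184.5 153.5] yaw 0.014 q6 1.8 | shift [93.8 12.5 14.5] turn [ 0.014  0.001 -0.017] shift after turn [93.5 14.3 14.4]
```

View pics/b1.png

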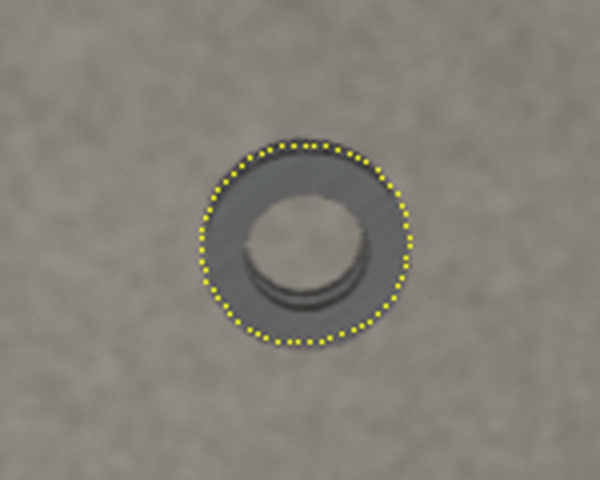

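The outline fit sits well on the bearing, at about (437.9,169.7).

Call:
{"op": "arm_command", "data": {"plan": [{"dx": 0.02, "dy": 0.0145, "dz": 0.0148, "wx": 0.014, "wy": 0, "wz": -0.017, "jaw": 0.085}, {"dx": 0.04, "dy": 0, "dz": 0, "wx": 0, "wy": 0, "wz": 0, "jaw": 0.085}, {"dx": 0.04, "dy": 0, "dz": 0, "wx": 0, "wy": 0, "wz": 0, "jaw": 0.085}, {"dx": 0.02, "dy": 0, "dz": 0, "wx": 0, "wy": 0, "wz": 0, "jaw": 0.085}, {"dx": 0, "dy": 0, "dz": 0, "wx": 0, "wy": 0, "wz": 0, "jaw": 0.085}]}}

```text
t: 5.35
ee_pos: [442.6, 166.3, 31.9]
tcp_rot: [1.493, 1.567, -0.085]
contact_force: [-0.6, 0.1, 0.5]
finger_gap: 0.993
```

```bash
python3 -c "
from h import *
m=ring(14,21,(438,169)); plan(437.9,169.6,15,0)"
```

```text
ring [438.4  170.48] -194.3 px [302.8 247.4]
at [443.3 166.4  32.7] yaw -0.007 q6 1.77 | shift [17.7 -5.5 -3.1] turn [-0.007  0.    -0.005] shift after turn [17.7 -5.4 -3.2]
```

Call:
{"op": "arm_command", "data": {"newtons": 35, "plan": [{"dx": 0.006, "dy": -0.005, "dz": -0.0037, "wx": 0, "wy": 0, "wz": 0, "jaw": 0.085}, {"dx": 0.011, "dy": 0, "dz": 0, "wx": 0, "wy": 0, "wz": 0, "jaw": 0.085}, {"dx": 0, "dy": 0, "dz": 0, "wx": 0, "wy": 0, "wz": 0, "jaw": 0.06}, {"dx": 0, "dy": 0, "dz": 0, "wx": 0, "wy": 0, "wz": 0, "jaw": 0.03}, {"dx": 0, "dy": 0, "dz": 0, "wx": 0, "wy": 0, "wz": 0, "jaw": 0.03}, {"dx": 0, "dy": 0, "dz": 0, "wx": 0, "wy": 0, "wz": 0, "jaw": 0.03}]}}

```text
t: 6.15
ee_pos: [440.6, 170.8, 17.8]
tcp_rot: [1.684, 1.56, 0.105]
contact_force: [0.4, -0.0, -1.5]
finger_gap: 0.473
```

```bash
python3 -c "
from h import *
m=ring(14,21,(438,169)); plan(m[0],m[1],16,0)"
```

```text
ring [441.66 171.64] -290.7 px [314.7 268.7]
at [440.6 170.9  17.8] yaw -0.007 q6 1.78 | shift [ 1.8  1.1 -0.8] turn [-0.007 -0.001 -0.01 ] shift after turn [ 1.8  1.1 -0.8]
```

Gripped: the gap of 0.473 corresponds to about 40 mm. Next I'll lift it and carry it to the post.

Call:
{"op": "arm_command", "data": {"plan": [{"dx": -0.03, "dy": 0, "dz": 0, "wx": 0, "wy": 0, "wz": 0, "jaw": 0.03}, {"dx": -0.05, "dy": 0, "dz": 0, "wx": 0, "wy": 0, "wz": 0, "jaw": 0.03}, {"dx": -0.05, "dy": 0.011, "dz": 0.04, "wx": 0, "wy": 0, "wz": 0, "jaw": 0.03}, {"dx": -0.05, "dy": 0.011, "dz": 0.046, "wx": 0, "wy": 0, "wz": 0, "jaw": 0.03}, {"dx": -0.018, "dy": 0.011, "dz": 0.047, "wx": 0, "wy": 0, "wz": 0, "jaw": 0.03}, {"dx": 0, "dy": 0.011, "dz": 0.047, "wx": 0, "wy": 0, "wz": 0, "jaw": 0.03}, {"dx": 0, "dy": 0.011, "dz": 0.047, "wx": 0, "wy": 0, "wz": 0, "jaw": 0.03}, {"dx": 0, "dy": 0.011, "dz": 0.047, "wx": 0, "wy": 0, "wz": 0, "jaw": 0.03}, {"dx": 0, "dy": 0.011, "dz": 0.047, "wx": 0, "wy": 0, "wz": 0, "jaw": 0.03}, {"dx": 0, "dy": 0.011, "dz": 0.047, "wx": 0, "wy": 0, "wz": 0, "jaw": 0.03}, {"dx": 0, "dy": 0.011, "dz": 0.047, "wx": 0, "wy": 0, "wz": 0, "jaw": 0.03}, {"dx": 0, "dy": 0, "dz": 0, "wx": 0, "wy": 0, "wz": 0, "jaw": 0.03}]}}

```text
t: 7.7
ee_pos: [537.1, -253.4, 216.2]
tcp_rot: [1.43, 1.558, -0.145]
contact_force: [-0.1, 0.7, -0.8]
finger_gap: 0.474
```

```bash
python3 -c "
from h import *
plan(540,-215,200,0)
m=ring(70,21,(540,-215)); m=ring(70,21,(540,-215),tag='seat.png');plan(540,-215,200,0)
T=tool(); ring(T[2,3]-3.8,21,T[:2,3])
px,K,W=cam('wrist'); save('full3.png',px)"
```

```text
at [ 537.1 -253.4  216.2] yaw -0.004 q6 1.0 | shift [ 16.1   2.6 -38.4] turn [-0.004  0.002 -0.013] shift after turn [ 16.2   2.9 -38.4]
ring [ 539.51 -214.51] -177.5 px [314.1 139.4]
ring [ 539.52 -214.2 ] -176.9 px [315.1 141.6]
at [ 536.2 -250.2  216.3] yaw -0.001 q6 1.0 | shift [ 16.4   3.6 -35.2] turn [-0.001  0.    -0.011] shift after turn [ 16.3   3.8 -35.2]
ring [ 537.81 -253.85] -219.5 px [315.9 278.5]
```

View pics/full3.png

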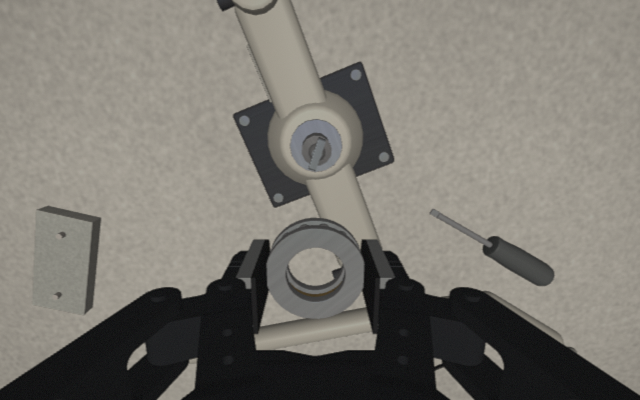

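The picture shows the held bearing at (315,270), the seat at (315,143) and the head at (316,150). I'll refine the held offset using the bearing's bore.

```bash
python3 -c "
from h import *
for i in range(2):
  T=tool(); z=T[2,3]-3.8
  m=ring(z,12.25,(537,-251),tag='bore.png'); b=ring(z,12.25,m); print(T[:3,3])
  s=ring(70,21,(540,-215)); s2=ring(69.9,21,(540,-215),tag='seat.png'); print('held-tcp',b-T[:2,3],'seat-held',s2-b)
a=cv2.imread('pics/bore.png'); b=cv2.imread('pics/seat.png'); cv2.imwrite('pics/both.png',cv2.resize(np.hstack([a,b]),(800,320)))
"
```

```text
ring [ 536.39 -251.93] -221.5 px [312.4 277.3]
ring [ 536.86 -251.94] -220.9 px [313.2 277.5]
[ 536.25341562 -248.82025919  216.84311034]
ring [ 539.43 -214.2 ] -175.3 px [314.9 145.2]
ring [ 539.52 -214.31] -175.3 px [314.9 145.2]
held-tcp [ 0.60457217 -3.11525597] seat-held [ 2.66658542 37.62122304]
ring [ 536.89 -251.81] -223.0 px [312.5 277.1]
ring [ 536.86 -251.92] -224.0 px [312.3 277.1]
[ 536.73388518 -248.77452133  217.4051608 ]
ring [ 539.52 -214.39] -175.0 px [314.7 144.6]
ring [ 539.31 -213.97] -174.7 px [314.4 143.9]
held-tcp [ 0.12939021 -3.144804  ] seat-held [ 2.44731185 37.94767574]
```

View pics/both.png

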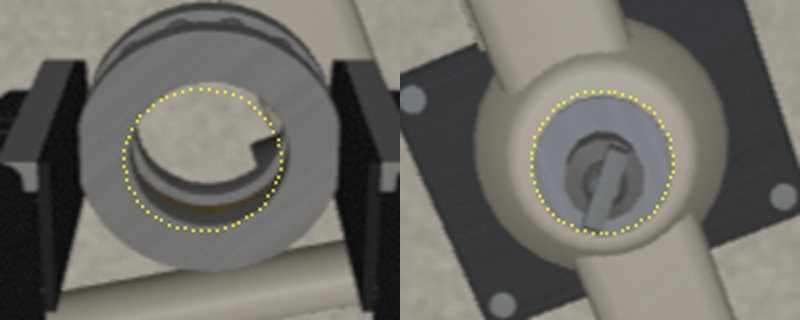

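Call:
{"op": "arm_command", "data": {"plan": [{"dx": 0.02, "dy": 0.0015, "dz": 0, "wx": 0, "wy": 0, "wz": -0.011, "jaw": 0.03}, {"dx": 0.03, "dy": 0, "dz": 0, "wx": 0, "wy": 0, "wz": 0, "jaw": 0.03}, {"dx": 0.018, "dy": 0, "dz": 0, "wx": 0, "wy": 0, "wz": 0, "jaw": 0.03}, {"dx": 0, "dy": 0, "dz": 0, "wx": 0, "wy": 0, "wz": 0, "jaw": 0.03}, {"dx": 0, "dy": 0, "dz": 0, "wx": 0, "wy": 0, "wz": 0, "jaw": 0.03}]}}

```text
t: 8.93
ee_pos: [538.3, -248.6, 143.4]
tcp_rot: [-1.516, 1.569, -3.086]
contact_force: [0.1, 0.3, -0.2]
finger_gap: 0.474
```

```bash
cat >> h.py <<'E'
def zoom(tag,px,c,w=100,h=75,f=8):
    """crop w*2 x h*2... around c, enlarge f, print corner"""
    x0,y0=int(c[0]-w/2),int(c[1]-h/2); x0=max(x0,0);y0=max(y0,0)
    save(tag,cv2.resize(px[y0:y0+h,x0:x0+w],None,fx=f,fy=f,interpolation=cv2.INTER_CUBIC)); print('corner',x0,y0,'f',f)
E
python3 -c "
from h import *
plan(540,-215,148,0)
px,K,W,m=look('head_top',117); plan(540,-215,148,0)
T=tool(); print(proj([*m],K,W), proj([*T[:2,3],T[2,3]-3.8],K,W)); np.savez('v.npz',K=K,W=W,T=T)
zoom('h3.png',px,(316,200),200,190,3)"
```

```text
at [ 538.3 -248.6  143.4] yaw 0.001 q6 1.0 | shift [ -4.6   1.8 -33.6] turn [0.001 0.    0.002] shift after turn [ -4.6   1.7 -33.6]
head_top 0.56 [316.1 178.1] [ 540.  -214.7  117. ]
head_top 0.8 [316.  175.2] [ 540.3 -213.6  117. ]
at [ 538.7 -249.   144.4] yaw 0.001 q6 1.0 | shift [ -3.6   1.4 -34. ] turn [0.001 0.001 0.   ] shift after turn [ -3.6   1.3 -34. ]
[315.69835164 176.31009057] [312.04134415 270.5849066 ]
corner 216 105 f 3
```

View pics/h3.png

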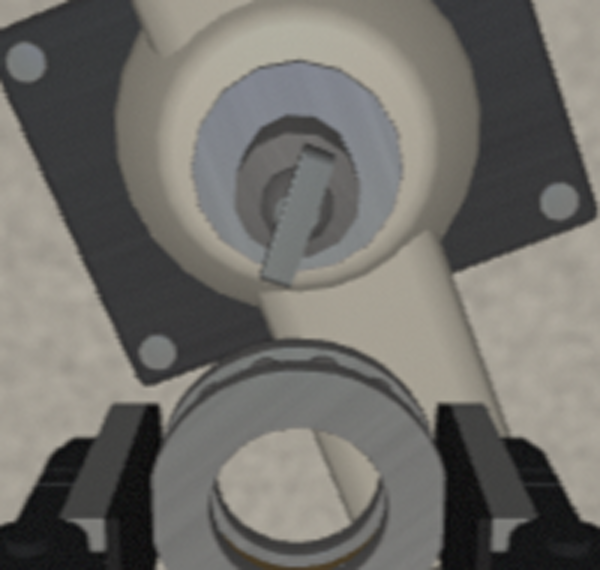

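```bash
python3 -c "
from h import *
v=np.load('v.npz');K,W,T=v['K'],v['W'],v['T']
e=[onplane((216+a/3,105+b/3),K,W,117) for a,b in [(321,158),(279,281),(298,215)]]
d=e[0]-e[1]; print('bar angle',np.arctan2(d[1],d[0]),'len',np.linalg.norm(d),'head',e[2])
z=T[2,3]-3.8
for r,row in ((21,225),(12.25,105+428/3)):
  p=onplane((315.7,row),K,W,z); c=p-[0,r,0]; print('held from r',r,c, 'head-held',e[2]-c, 'tcp',T[:3,3]); 
  print(proj(c-[r,0,0],K,W),proj(c+[r,0,0],K,W))
from cell import *
"
```

```text
bar angle 1.2503652620211998 len 20.062035928164548 head [ 539.9828574  -214.30941144  117.        ]
held from r 21 [ 540.13602732 -249.91533258  140.59540151] head-held [ -0.15316992  35.60592115 -23.59540151] tcp [ 538.65655957 -248.97531775  144.39540151]
[265.01551559 272.57589342] [366.19978184 272.70653723]
held from r 12.25 [ 540.1538168  -250.94516758  140.59540151] head-held [ -0.1709594   36.63575614 -23.59540151] tcp [ 538.65655957 -248.97531775  144.39540151]
[286.19145991 274.8426534 ] [345.10116364 274.91869779]
```

Call:
{"op": "arm_command", "data": {"plan": [{"dx": 0, "dy": 0, "dz": -0.018, "wx": 0, "wy": 0, "wz": 0, "jaw": 0.03}, {"dx": 0, "dy": 0, "dz": -0.018, "wx": 0, "wy": 0, "wz": 0, "jaw": 0.03}, {"dx": 0, "dy": 0, "dz": 0, "wx": 0, "wy": 0, "wz": 0, "jaw": 0.03}, {"dx": 0, "dy": 0, "dz": 0, "wx": 0, "wy": 0, "wz": 0, "jaw": 0.03}]}}

```text
t: 9.72
ee_pos: [538.9, -209.5, 145.4]
tcp_rot: [0.658, 1.569, -0.91]
contact_force: [-0.5, 0.3, -1.3]
finger_gap: 0.473
```

```bash
python3 -c "
from h import *
plan(538.5,-213,144,0);plan(538.5,-213,144,0)
px,K,W=cam('wrist'); zoom('over.png',px,(316,250),200,150,4); T=tool(); print(T[:3,3]); np.savez('v.npz',K=K,W=W,T=T)"
```

```text
at [ 538.9 -209.5  145.4] yaw 0.003 q6 1.06 | shift [ 1.4 -0.4  3.5] turn [ 0.003  0.002 -0.001] shift after turn [ 1.4 -0.4  3.5]
at [ 538.9 -209.5  145.4] yaw 0.003 q6 1.06 | shift [ 1.4 -0.4  3.5] turn [ 0.003  0.002 -0.001] shift after turn [ 1.4 -0.4  3.5]
corner 216 175 f 4
[ 538.84834422 -209.58126171  145.33398512]
```

View pics/over.png

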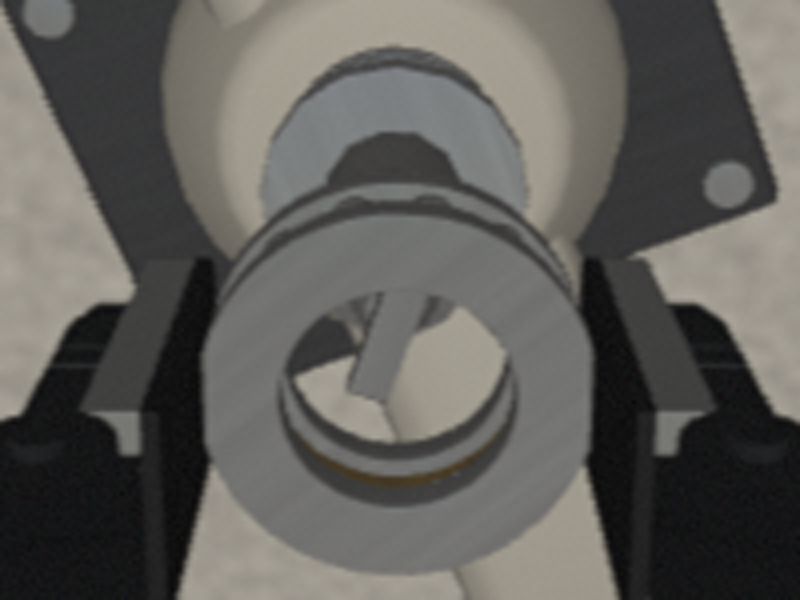

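```bash
python3 -c "
from h import *
from scipy.optimize import least_squares
v=np.load('v.npz');K,W,T=v['K'],v['W'],v['T']
F=lambda a,b:np.array([216+a/4,175+b/4])
def res(p):
  o=[]
  for r,(l,rt,t,b) in ((21,(204,592,213,573)),(12.25,(280,517,290,507))):
    u=np.array([proj([p[0]+r*np.cos(t_),p[1]+r*np.sin(t_),p[2]],K,W) for t_ in np.linspace(0,6.283,200)])
    q=(u-[216,175])*4; o+=[q[:,0].min()-l,q[:,0].max()-rt,q[:,1].min()-t,q[:,1].max()-b]
  return o
s=least_squares(res,[539,-210,141]); print('bearing top',s.x,np.round(s.fun,1),T[:3,3])
for z in (117,113):
  e=onplane(F(365,394),K,W,z); c=e+10.0*np.array([np.cos(1.25),np.sin(1.25),0]); print(z,'head',c,'head-held',c-s.x)
"
```

```text
bearing top [ 540.30045862 -212.87433058  139.27406615] [-4.2  4.7  1.2 -0.4  2.5 -3.   3.6 -4.6] [ 538.84834422 -209.58126171  145.33398512]
117 head [ 539.43278558 -214.54897973  117.        ] head-held [ -0.86767304  -1.67464916 -22.27406615]
113 head [ 539.34277998 -216.68648508  113.        ] head-held [ -0.95767864  -3.8121545  -26.27406615]
```

Call:
{"op": "arm_command", "data": {"plan": [{"dx": 0.002, "dy": -0.0006, "dz": 0.0022, "wx": 0, "wy": 0, "wz": 0, "jaw": 0.03}, {"dx": 0.003, "dy": 0, "dz": 0, "wx": 0, "wy": 0, "wz": 0, "jaw": 0.03}, {"dx": 0.002, "dy": 0, "dz": 0, "wx": 0, "wy": 0, "wz": 0, "jaw": 0.03}, {"dx": 0.002, "dy": 0, "dz": 0, "wx": 0, "wy": 0, "wz": 0, "jaw": 0.03}, {"dx": 0.002, "dy": 0, "dz": 0, "wx": 0, "wy": 0, "wz": 0, "jaw": 0.03}]}}

```text
t: 10.4
ee_pos: [538.1, -213.2, 133.3]
tcp_rot: [0.609, 1.569, -0.961]
contact_force: [0.5, -0.2, -0.0]
finger_gap: 0.474
```

```bash
cat >> h.py <<'E'
def st():
    for i in range(2):
        o=env.get_obs(); print('pos',o['ee_pos'].round(1),'F',o['contact_force'].round(1),'M',o['moment'].round(2),'gap',o['finger_gap'].round(3))
        if i==0: read_camera('wrist')
E
python3 -c "
from h import *
st()"
```

```text
Traceback (most recent call last):
  File "h.py", line 58, in st
    o=env.get_obs(); print('pos',o['ee_pos'].round(1),'F',o['contact_force'].round(1),'M',o['moment'].round(2),'gap',o['finger_gap'].round(3))
                                                                                                                     ^^^^^^^^^^^^^^^^^^^^^
AttributeError: 'float' object has no attribute 'round'
```

No contact below the head-top height so far, so I'll keep lowering.

Call:
{"op": "arm_command", "data": {"plan": [{"dx": 0.003, "dy": 0, "dz": 0, "wx": 0, "wy": 0, "wz": 0, "jaw": 0.03}, {"dx": 0.003, "dy": 0, "dz": 0, "wx": 0, "wy": 0, "wz": 0, "jaw": 0.03}, {"dx": 0.003, "dy": 0, "dz": 0, "wx": 0, "wy": 0, "wz": 0, "jaw": 0.03}, {"dx": 0.003, "dy": 0, "dz": 0, "wx": 0, "wy": 0, "wz": 0, "jaw": 0.03}, {"dx": 0.003, "dy": 0, "dz": 0, "wx": 0, "wy": 0, "wz": 0, "jaw": 0.03}]}}

```text
t: 11.02
ee_pos: [538.2, -213.2, 117.2]
tcp_rot: [0.589, 1.569, -0.981]
contact_force: [0.2, 0.5, -0.3]
finger_gap: 0.476
```

```bash
sed -i "s/o\['finger_gap'\].round(3)/round(float(o['finger_gap']),3)/" h.py; python3 -c "
from h import *
st()"
```

```text
pos [ 538.2 -213.2  117.2] F [ 0.2  0.5 -0.3] M [0.04 0.05 0.04] gap 0.476
pos [ 537.9 -213.   116.7] F [ 0.7  0.2 -0.8] M [-0.02  0.1  -0.02] gap 0.474
```

Call:
{"op": "arm_command", "data": {"plan": [{"dx": 0.003, "dy": 0, "dz": 0, "wx": 0, "wy": 0, "wz": 0, "jaw": 0.03}, {"dx": 0.003, "dy": 0, "dz": 0, "wx": 0, "wy": 0, "wz": 0, "jaw": 0.03}, {"dx": 0.003, "dy": 0, "dz": 0, "wx": 0, "wy": 0, "wz": 0, "jaw": 0.03}, {"dx": 0.003, "dy": 0, "dz": 0, "wx": 0, "wy": 0, "wz": 0, "jaw": 0.03}, {"dx": 0.003, "dy": 0, "dz": 0, "wx": 0, "wy": 0, "wz": 0, "jaw": 0.03}, {"dx": 0.003, "dy": 0, "dz": 0, "wx": 0, "wy": 0, "wz": 0, "jaw": 0.03}, {"dx": 0.003, "dy": 0, "dz": 0, "wx": 0, "wy": 0, "wz": 0, "jaw": 0.03}]}}

```text
t: 11.95
ee_pos: [538.1, -213.2, 94.5]
tcp_rot: [0.479, 1.569, -1.091]
contact_force: [0.0, -0.4, -0.4]
finger_gap: 0.473
```

```bash
python3 -c "
from h import *
st()"
```

```text
pos [ 538.1 -213.2   94.5] F [ 0.  -0.4 -0.4] M [ 0.04  0.01 -0.02] gap 0.473
pos [ 537.9 -213.    94. ] F [-0.1  0.6 -1.4] M [ 0.02  0.04 -0.04] gap 0.475
```

Call:
{"op": "arm_command", "data": {"plan": [{"dx": 0.002, "dy": 0, "dz": 0, "wx": 0, "wy": 0, "wz": 0, "jaw": 0.03}, {"dx": 0.0015, "dy": 0, "dz": 0, "wx": 0, "wy": 0, "wz": 0, "jaw": 0.03}, {"dx": 0.0015, "dy": 0, "dz": 0, "wx": 0, "wy": 0, "wz": 0, "jaw": 0.03}, {"dx": 0, "dy": 0, "dz": 0, "wx": 0, "wy": 0, "wz": 0, "jaw": 0.03}]}}

```text
t: 12.5
ee_pos: [537.9, -213.0, 88.6]
tcp_rot: [0.137, 1.57, -1.433]
contact_force: [0.8, -0.1, -0.6]
finger_gap: 0.471
```

```bash
python3 -c "
from h import *
st()"
```

```text
pos [ 537.9 -213.    88.6] F [ 0.8 -0.1 -0.6] M [ 0.03 -0.   -0.03] gap 0.471
pos [ 538.  -213.    88.8] F [-1.4  0.8 -1.7] M [0.03 0.03 0.01] gap 0.471
```

Call:
{"op": "arm_command", "data": {"plan": [{"dx": 0.001, "dy": 0, "dz": 0, "wx": 0, "wy": 0, "wz": 0, "jaw": 0.03}, {"dx": 0.001, "dy": 0, "dz": 0, "wx": 0, "wy": 0, "wz": 0, "jaw": 0.03}, {"dx": 0, "dy": 0, "dz": 0, "wx": 0, "wy": 0, "wz": 0, "jaw": 0.03}]}}

```text
t: 12.92
ee_pos: [538.1, -213.2, 87.8]
tcp_rot: [0.593, 1.569, -0.977]
contact_force: [-0.7, 0.2, 0.2]
finger_gap: 0.475
```

```bash
python3 -c "
from h import *
st()"
```

```text
pos [ 538.1 -213.2   87.8] F [-0.7  0.2  0.2] M [0.09 0.17 0.01] gap 0.475
pos [ 538.1 -213.2   87.7] F [-1.8  1.   3.1] M [ 0.14  0.19 -0.02] gap 0.473
```

The bearing touched the seat at TCP 87.7, which agrees with the 17.8 mm offset from the grasp. I'll release it, lift away and go to the spacer.

Call:
{"op": "arm_command", "data": {"plan": [{"dx": 0, "dy": 0, "dz": 0, "wx": 0, "wy": 0, "wz": 0, "jaw": 0.048}, {"dx": 0, "dy": 0, "dz": 0, "wx": 0, "wy": 0, "wz": 0, "jaw": 0.07}, {"dx": 0, "dy": 0, "dz": 0, "wx": 0, "wy": 0, "wz": 0, "jaw": 0.085}, {"dx": -0.02, "dy": 0, "dz": 0, "wx": 0, "wy": 0, "wz": 0, "jaw": 0.085}, {"dx": -0.05, "dy": 0, "dz": 0, "wx": 0, "wy": 0, "wz": 0, "jaw": 0.085}, {"dx": -0.05, "dy": 0, "dz": 0, "wx": 0, "wy": 0, "wz": 0, "jaw": 0.085}, {"dx": 0, "dy": 0, "dz": 0, "wx": 0, "wy": 0, "wz": 0, "jaw": 0.085}]}}

```text
t: 13.85
ee_pos: [537.9, -212.9, 209.3]
tcp_rot: [-0.915, 1.57, -2.485]
contact_force: [0.6, 0.1, -0.5]
finger_gap: 0.993
```

```bash
python3 -c "
from h import *
st()
px,K,W=cam('wrist'); s=ring(84,21,(539.5,-214)); s=ring(84,21,(539.5,-214),tag='bseat.png'); plan(449,300,150,0)"
```

```text
pos [ 537.9 -212.9  209.3] F [ 0.6  0.1 -0.5] M [-0.02 -0.01 -0.03] gap 0.993
pos [ 536.8 -212.3  206.9] F [-0.8  0.5  0.4] M [0.01 0.04 0.04] gap 0.995
ring [ 539.65 -215.25] -165.5 px [319.6 200.8]
ring [ 539.23 -215.19] -167.0 px [320.2 201.7]
at [ 534.9 -211.3  203.4] yaw 0.001 q6 1.05 | shift [  56.6  -85.1 -511.1] turn [ 0.001 -0.005  0.01 ] shift after turn [  53.4  -85.9 -511.3]
```

View pics/bseat.png

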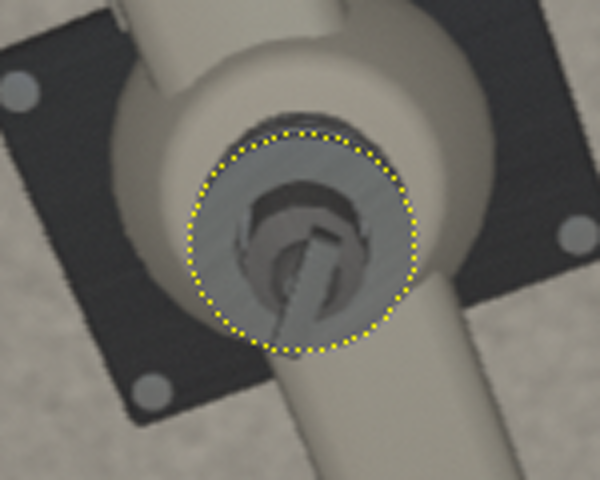

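The bearing is seated square round the post. On to the spacer.

Call:
{"op": "arm_command", "data": {"plan": [{"dx": 0, "dy": -0.0078, "dz": -0.0465, "wx": 0, "wy": 0, "wz": 0, "jaw": 0.085}, {"dx": 0.004, "dy": -0.0078, "dz": -0.0465, "wx": 0, "wy": 0, "wz": 0, "jaw": 0.085}, {"dx": 0.004, "dy": -0.0078, "dz": -0.0465, "wx": 0, "wy": 0, "wz": 0, "jaw": 0.085}, {"dx": 0.004, "dy": -0.0078, "dz": -0.0465, "wx": 0, "wy": 0, "wz": 0, "jaw": 0.085}, {"dx": 0.004, "dy": -0.0078, "dz": -0.0465, "wx": 0, "wy": 0, "wz": 0, "jaw": 0.085}, {"dx": 0.004, "dy": -0.0078, "dz": -0.0465, "wx": 0, "wy": 0, "wz": 0, "jaw": 0.085}, {"dx": 0.004, "dy": -0.0078, "dz": -0.0465, "wx": 0, "wy": 0, "wz": 0, "jaw": 0.085}, {"dx": 0.004, "dy": -0.0078, "dz": -0.0465, "wx": 0, "wy": 0, "wz": 0, "jaw": 0.085}, {"dx": 0.004, "dy": -0.0078, "dz": -0.0465, "wx": 0, "wy": 0, "wz": 0, "jaw": 0.085}, {"dx": 0.004, "dy": -0.0078, "dz": -0.0465, "wx": 0, "wy": 0, "wz": 0, "jaw": 0.085}, {"dx": 0.004, "dy": -0.0078, "dz": -0.0465, "wx": 0, "wy": 0, "wz": 0, "jaw": 0.085}, {"dx": 0, "dy": 0, "dz": 0, "wx": 0, "wy": 0, "wz": 0, "jaw": 0.085}]}}

```text
t: 15.55
ee_pos: [435.4, 314.4, 147.0]
tcp_rot: [-1.647, 1.53, 3.063]
contact_force: [0.1, 0.5, -0.9]
finger_gap: 0.994
```

```bash
python3 -c "
from h import *
px,K,W,m=look('spacer',0,2); 
m=m[:2] if m is not None else (449,305)
for i in range(2): s=ring(26,17,m)
for i in range(1): s2=ring(26,12.25,s)
plan(s[0],s[1],60,0)"
```

```text
spacer 0.65 [339.3 190. ] [450.4 313.    0. ]
spacer 0.59 [338.1 187.2] [450.  312.7   0. ]
ring [451.19 317.62] -237.8 px [338.9 187.7]
ring [451.28 317.56] -236.0 px [338.4 187.6]
ring [450.57 320.63] -253.5 px [337.1 183.5]
at [437.7 311.2 149.1] yaw -0.01 q6 2.04 | shift [88.6 16.9 -6.1] turn [-0.01  -0.004  0.038] shift after turn [89.1 13.5 -6.4]
```

Call:
{"op": "arm_command", "data": {"plan": [{"dx": 0.02, "dy": 0.013, "dz": -0.005, "wx": -0.01, "wy": 0, "wz": 0.038, "jaw": 0.085}, {"dx": 0.035, "dy": 0, "dz": 0, "wx": 0, "wy": 0, "wz": 0, "jaw": 0.085}, {"dx": 0.03, "dy": 0, "dz": 0, "wx": 0, "wy": 0, "wz": 0, "jaw": 0.085}, {"dx": 0, "dy": 0, "dz": 0, "wx": 0, "wy": 0, "wz": 0, "jaw": 0.085}, {"dx": 0, "dy": 0, "dz": 0, "wx": 0, "wy": 0, "wz": 0, "jaw": 0.085}]}}

```text
t: 16.52
ee_pos: [454.5, 313.2, 65.0]
tcp_rot: [2.368, 1.562, 0.789]
contact_force: [0.5, -0.0, 0.6]
finger_gap: 0.993
```

```bash
python3 -c "
from h import *
px,K,W,m=look('spacer',0,2); 
for i in range(2): s=ring(26,17,(451,317))
s2=ring(26,12.25,s); s3=ring(0,17,s,tag='sp.png')
save('spf.png',px)
plan(s[0],s[1],24,0)"
```

```text
spacer 0.89 [307.6 225.4] [451.7 311.1   0. ]
spacer 0.97 [307.4 225.1] [451.6 311.5   0. ]
ring [451.75 318.56] -240.6 px [306.8 229.8]
ring [451.99 317.99] -240.9 px [307.6 231. ]
ring [452.96 323.8 ] -294.0 px [309.6 220.3]
ring [452.39 305.17] -230.9 px [309.7 235.9]
at [453.9 313.7  64.4] yaw -0.006 q6 2.03 | shift [40.4 -2.2 -4. ] turn [-0.006 -0.006 -0.006] shift after turn [40.4 -1.9 -4.3]
```

```bash
cat >> h.py <<'E'
def sil(r,h,guess,name='wrist',z0=0,inner=12.25):
    """fit upright tube by outline contrast of hull of bottom+top rings, plus top bore edge"""
    from scipy.optimize import minimize
    px,K,W=cam(name); g=cv2.GaussianBlur(px,(3,3),0).astype(float).mean(2); g=np.abs(cv2.Sobel(g,-1,1,0))+np.abs(cv2.Sobel(g,-1,0,1))
    a=np.linspace(0,2*np.pi,90,endpoint=False)
    def circ(p,r,z): return np.array([proj([p[0]+r*np.cos(t),p[1]+r*np.sin(t),z],K,W) for t in a],np.float32)
    def f(p):
        hull=cv2.convexHull(np.r_[circ(p,r,z0),circ(p,r,z0+h)])[:,0]
        d=np.r_[hull,hull[:1]]; s=np.r_[0,np.cumsum(np.linalg.norm(np.diff(d,axis=0),axis=1))]; q=np.linspace(0,s[-1],120)
        u=np.c_[np.interp(q,s,d[:,0]),np.interp(q,s,d[:,1])].astype(np.float32); 
        sm=lambda u: np.minimum(cv2.remap(g,u[:,0].astype(np.float32),u[:,1].astype(np.float32),cv2.INTER_LINEAR),80).mean()
        return -sm(u)-sm(circ(p,inner,z0+h))
    b=min((f((guess[0]+i,guess[1]+j)),guess[0]+i,guess[1]+j) for i in range(-9,10,1) for j in range(-12,13,1))
    m=minimize(f,b[1:],method='Nelder-Mead',options=dict(initial_simplex=[b[1:],(b[1]+.7,b[2]),(b[1],b[2]+.7)],xatol=.05)); print('sil',m.x.round(2),m.fun)
    im=px.copy()
    for c in (circ(m.x,r,z0),circ(m.x,r,z0+h),circ(m.x,inner,z0+h)):
        for q in c.round().astype(int): cv2.circle(im,tuple(int(v) for v in q),0,(255,255,0),-1)
    save('sil.png',cv2.resize(im[130:330,200:440],None,fx=3,fy=3))
    return m.x
E
python3 -c "
from h import *
s=sil(17,26,(451.7,312)); plan(s[0]-1.3,s[1],24,0)"
```

```text
sil [451.8  312.79] -159.28812210648152
at [453.8 313.7  64.3] yaw -0.006 q6 2.03 | shift [40.2 -3.5  1.1] turn [-0.006 -0.006 -0.006] shift after turn [40.3 -3.3  0.9]
```

View pics/sil.png

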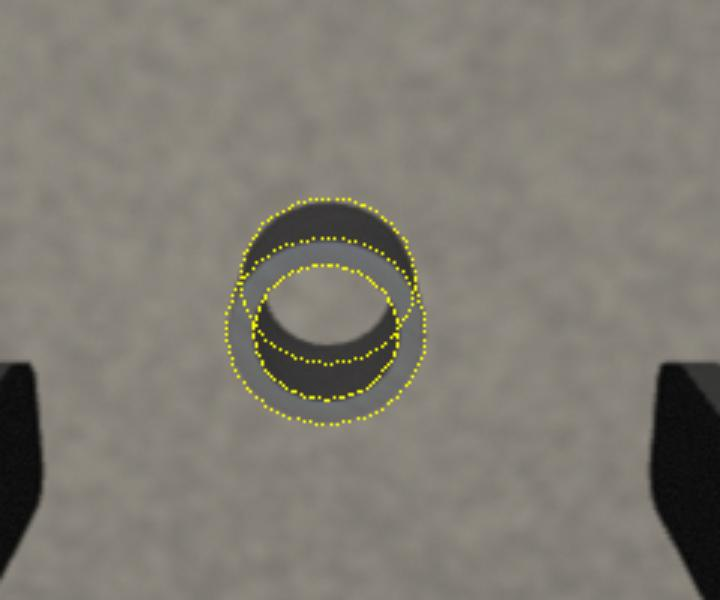

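The hull fit sits right on the spacer, at (451.8,312.8). I'll grasp it.

Call:
{"op": "arm_command", "data": {"newtons": 35, "plan": [{"dx": 0.01, "dy": -0.0035, "dz": 0.0009, "wx": -0.006, "wy": -0.006, "wz": -0.006, "jaw": 0.085}, {"dx": 0.017, "dy": 0, "dz": 0, "wx": 0, "wy": 0, "wz": 0, "jaw": 0.085}, {"dx": 0.013, "dy": 0, "dz": 0, "wx": 0, "wy": 0, "wz": 0, "jaw": 0.07}, {"dx": 0, "dy": 0, "dz": 0, "wx": 0, "wy": 0, "wz": 0, "jaw": 0.05}, {"dx": 0, "dy": 0, "dz": 0, "wx": 0, "wy": 0, "wz": 0, "jaw": 0.02}, {"dx": 0, "dy": 0, "dz": 0, "wx": 0, "wy": 0, "wz": 0, "jaw": 0.02}, {"dx": 0, "dy": 0, "dz": 0, "wx": 0, "wy": 0, "wz": 0, "jaw": 0.02}]}}

```text
t: 17.85
ee_pos: [449.7, 313.1, 22.4]
tcp_rot: [-1.066, 1.57, -2.635]
contact_force: [-0.9, 0.2, -1.1]
finger_gap: 0.383
```

```bash
python3 -c "
from h import *
st(); s=sil(17,26,(451.7,312)); T=tool(); print('held-tcp',s-T[:2,3],T[:3,3]); plan(540,-250,200,0)"
```

```text
pos [449.7 313.1  22.4] F [-0.9  0.2 -1.1] M [ 0.06  0.01 -0.01] gap 0.383
pos [449.8 313.1  22.4] F [ 0.1  0.1 -0. ] M [-0.06  0.05  0.01] gap 0.385
sil [451.02 312.91] -159.3830078125
held-tcp [ 1.26259585 -0.11982578] [449.75657    313.03468297  22.34698486]
at [449.8 313.   22.3] yaw 0.001 q6 2.03 | shift [-177.5   89.4  563.2] turn [0.001 0.    0.001] shift after turn [-177.7   90.2  563. ]
```

Call:
{"op": "arm_command", "data": {"plan": [{"dx": -0.03, "dy": 0, "dz": 0, "wx": 0, "wy": 0, "wz": 0, "jaw": 0.02}, {"dx": -0.05, "dy": 0, "dz": 0, "wx": 0, "wy": 0, "wz": 0, "jaw": 0.02}, {"dx": -0.05, "dy": 0.008, "dz": 0.03, "wx": 0, "wy": 0, "wz": 0, "jaw": 0.02}, {"dx": -0.04, "dy": 0.009, "dz": 0.056, "wx": 0, "wy": 0, "wz": 0, "jaw": 0.02}, {"dx": 0, "dy": 0.009, "dz": 0.059, "wx": 0, "wy": 0, "wz": 0, "jaw": 0.02}, {"dx": 0, "dy": 0.009, "dz": 0.059, "wx": 0, "wy": 0, "wz": 0, "jaw": 0.02}, {"dx": 0, "dy": 0.009, "dz": 0.059, "wx": 0, "wy": 0, "wz": 0, "jaw": 0.02}, {"dx": 0, "dy": 0.009, "dz": 0.059, "wx": 0, "wy": 0, "wz": 0, "jaw": 0.02}, {"dx": 0, "dy": 0.009, "dz": 0.059, "wx": 0, "wy": 0, "wz": 0, "jaw": 0.02}, {"dx": 0, "dy": 0.009, "dz": 0.059, "wx": 0, "wy": 0, "wz": 0, "jaw": 0.02}, {"dx": 0, "dy": 0.009, "dz": 0.059, "wx": 0, "wy": 0, "wz": 0, "jaw": 0.02}, {"dx": 0, "dy": 0.006, "dz": 0.04, "wx": 0, "wy": 0, "wz": 0, "jaw": 0.02}]}}

```text
t: 19.45
ee_pos: [541.2, -234.3, 197.9]
tcp_rot: [1.26, 1.561, -0.302]
contact_force: [0.6, 0.2, -0.2]
finger_gap: 0.381
```

```bash
python3 -c "
from h import *
st(); plan(538.5,-250,155,0)"
```

```text
pos [ 541.2 -234.3  197.9] F [ 0.6  0.2 -0.2] M [ 0.01 -0.01  0.02] gap 0.381
pos [ 542.1 -239.   197.6] F [ 3.1 -3.1 -0.1] M [-0.24 -0.13 -0.05] gap 0.383
at [ 542.1 -239.   197.6] yaw 0.006 q6 1.01 | shift [42.7 -4.1 10.7] turn [ 0.006  0.007 -0.01 ] shift after turn [42.6 -3.6 11. ]
```

Call:
{"op": "arm_command", "data": {"plan": [{"dx": 0.01, "dy": -0.0036, "dz": 0.006, "wx": 0.006, "wy": 0.007, "wz": -0.01, "jaw": 0.02}, {"dx": 0.015, "dy": 0, "dz": 0, "wx": 0, "wy": 0, "wz": 0, "jaw": 0.02}, {"dx": 0.015, "dy": 0, "dz": 0, "wx": 0, "wy": 0, "wz": 0, "jaw": 0.02}, {"dx": 0, "dy": 0, "dz": 0, "wx": 0, "wy": 0, "wz": 0, "jaw": 0.02}, {"dx": 0, "dy": 0, "dz": 0, "wx": 0, "wy": 0, "wz": 0, "jaw": 0.02}]}}

```text
t: 20.12
ee_pos: [536.9, -242.2, 153.3]
tcp_rot: [-2.373, 1.565, 2.341]
contact_force: [1.0, 0.4, 0.1]
finger_gap: 0.386
```

```bash
python3 -c "
from h import *
T=tool(); s=sil(17,26,T[:2,3],z0=T[2,3]-22.4); print('held-tcp',s-T[:2,3],T[:3,3])
T=tool(); s=sil(17,26,T[:2,3],z0=T[2,3]-22.4); print('held-tcp',s-T[:2,3],T[:3,3])
b=sil(21,14,(539.5,-215),z0=70); b=sil(21,14,(539.5,-215),z0=70); h=look('head_top',117,3)[3]; print('h',h,'b-s',b-s,'h-s',h[:2]-s); plan(538,-215,148,0)"
```

```text
sil [ 538.21 -242.58] -154.09771412037037
held-tcp [ 1.28367398 -0.33175264] [ 536.92940258 -242.24634633  153.34643246]
sil [ 538.16 -242.56] -154.00107241030094
held-tcp [ 1.3136212  -0.34169281] [ 536.84797919 -242.22029153  153.32490626]
sil [ 539.37 -216.  ] -137.8651294849537
sil [ 539.46 -215.9 ] -136.4553620515046
head_top 0.76 [318.  185.7] [ 539.8 -214.8  117. ]
head_top 0.96 [319.7 187. ] [ 540.5 -215.7  117. ]
head_top 0.75 [317.6 184.9] [ 539.4 -214.6  117. ]
h [ 539.90146352 -215.04469769  117.        ] b-s [ 1.29863999 26.6585308 ] h-s [ 1.73986313 27.51728665]
at [ 537.  -243.4  153.6] yaw -0.0 q6 1.01 | shift [  5.7   1.1 -28.3] turn [-0.    -0.003  0.003] shift after turn [  5.6   1.  -28.4]
```

Call:
{"op": "arm_command", "data": {"plan": [{"dx": 0, "dy": 0.0013, "dz": -0.014, "wx": 0, "wy": 0, "wz": 0, "jaw": 0.02}, {"dx": 0, "dy": 0, "dz": -0.012, "wx": 0, "wy": 0, "wz": 0, "jaw": 0.02}, {"dx": 0, "dy": 0, "dz": 0, "wx": 0, "wy": 0, "wz": 0, "jaw": 0.02}, {"dx": 0, "dy": 0, "dz": 0, "wx": 0, "wy": 0, "wz": 0, "jaw": 0.02}]}}

```text
t: 21.12
ee_pos: [538.3, -214.8, 153.7]
tcp_rot: [-2.412, 1.566, 2.301]
contact_force: [0.3, -0.3, -0.1]
finger_gap: 0.382
```

```bash
python3 -c "
from h import *
plan(538.3,-215.3,140,0)
T=tool(); s=sil(17,26,T[:2,3],z0=T[2,3]-22.4); print('held-tcp',s-T[:2,3],T[:3,3]); plan(538.3,-215.3,142,0)"
```

```text
at [ 538.3 -214.8  153.7] yaw 0.0 q6 1.05 | shift [13.7  0.1  0.5] turn [ 0.    -0.004  0.003] shift after turn [13.7  0.   0.5]
sil [ 539.57 -215.11] -154.59222005208335
held-tcp [ 1.28959947 -0.27425313] [ 538.28253972 -214.83949171  153.72991005]
at [ 538.3 -214.9  153.7] yaw 0.0 q6 1.05 | shift [11.7  0.1  0.4] turn [ 0.    -0.004  0.003] shift after turn [11.7  0.   0.4]
```

Call:
{"op": "arm_command", "data": {"plan": [{"dx": 0.005, "dy": 0, "dz": 0.0005, "wx": 0, "wy": -0.004, "wz": 0.003, "jaw": 0.02}, {"dx": 0.004, "dy": 0, "dz": 0, "wx": 0, "wy": 0, "wz": 0, "jaw": 0.02}, {"dx": 0.002, "dy": 0, "dz": 0, "wx": 0, "wy": 0, "wz": 0, "jaw": 0.02}, {"dx": 0.002, "dy": 0, "dz": 0, "wx": 0, "wy": 0, "wz": 0, "jaw": 0.02}, {"dx": 0.002, "dy": 0, "dz": 0, "wx": 0, "wy": 0, "wz": 0, "jaw": 0.02}, {"dx": 0.002, "dy": 0, "dz": 0, "wx": 0, "wy": 0, "wz": 0, "jaw": 0.02}]}}

```text
t: 21.92
ee_pos: [538.2, -216.1, 135.3]
tcp_rot: [-0.847, 1.571, -2.418]
contact_force: [0.1, 1.5, 0.3]
finger_gap: 0.381
```

```bash
python3 -c "
from h import *
st()"
```

```text
pos [ 538.2 -216.1  135.3] F [0.1 1.5 0.3] M [ 0.19 -0.08 -0.02] gap 0.381
pos [ 538.1 -215.9  135. ] F [ 1.2  1.2 -1. ] M [ 0.17 -0.11 -0.02] gap 0.382
```

Call:
{"op": "arm_command", "data": {"plan": [{"dx": 0.002, "dy": 0, "dz": -0.0008, "wx": 0, "wy": 0, "wz": 0, "jaw": 0.02}, {"dx": 0.003, "dy": 0, "dz": 0, "wx": 0, "wy": 0, "wz": 0, "jaw": 0.02}, {"dx": 0.003, "dy": 0, "dz": 0, "wx": 0, "wy": 0, "wz": 0, "jaw": 0.02}, {"dx": 0.003, "dy": 0, "dz": 0, "wx": 0, "wy": 0, "wz": 0, "jaw": 0.02}, {"dx": 0.003, "dy": 0, "dz": 0, "wx": 0, "wy": 0, "wz": 0, "jaw": 0.02}]}}

```text
t: 22.6
ee_pos: [538.1, -215.3, 120.2]
tcp_rot: [-0.55, 1.57, -2.122]
contact_force: [-1.4, -0.2, 0.2]
finger_gap: 0.383
```

```bash
python3 -c "
from h import *
st()"
```

```text
pos [ 538.1 -215.3  120.2] F [-1.4 -0.2  0.2] M [ 0.02 -0.01  0.03] gap 0.383
pos [ 537.9 -215.2  119.8] F [ 1.   0.2 -1.7] M [0.01 0.04 0.  ] gap 0.383
```

Bottom is at about 97.5, so 13.5 mm to go.

Call:
{"op": "arm_command", "data": {"plan": [{"dx": 0.003, "dy": 0, "dz": 0, "wx": 0, "wy": 0, "wz": 0, "jaw": 0.02}, {"dx": 0.003, "dy": 0, "dz": 0, "wx": 0, "wy": 0, "wz": 0, "jaw": 0.02}, {"dx": 0.003, "dy": 0, "dz": 0, "wx": 0, "wy": 0, "wz": 0, "jaw": 0.02}, {"dx": 0.001, "dy": 0, "dz": 0, "wx": 0, "wy": 0, "wz": 0, "jaw": 0.02}, {"dx": 0, "dy": 0, "dz": 0, "wx": 0, "wy": 0, "wz": 0, "jaw": 0.02}]}}

```text
t: 23.28
ee_pos: [537.9, -215.2, 108.9]
tcp_rot: [-1.42, 1.57, -2.992]
contact_force: [0.8, 0.0, -0.1]
finger_gap: 0.379
```

```bash
python3 -c "
from h import *
st()"
```

```text
pos [ 537.9 -215.2  108.9] F [ 0.8  0.  -0.1] M [0.03 0.03 0.01] gap 0.379
pos [ 537.8 -215.2  109. ] F [-1.3  0.  -1.2] M [ 0.04 -0.02  0.08] gap 0.385
```

Expected contact is at about 106.4.

Call:
{"op": "arm_command", "data": {"plan": [{"dx": 0.0012, "dy": 0, "dz": 0, "wx": 0, "wy": 0, "wz": 0, "jaw": 0.02}, {"dx": 0.001, "dy": 0, "dz": 0, "wx": 0, "wy": 0, "wz": 0, "jaw": 0.02}, {"dx": 0.0008, "dy": 0, "dz": 0, "wx": 0, "wy": 0, "wz": 0, "jaw": 0.02}, {"dx": 0, "dy": 0, "dz": 0, "wx": 0, "wy": 0, "wz": 0, "jaw": 0.02}]}}

```text
t: 23.82
ee_pos: [538.0, -215.3, 106.1]
tcp_rot: [-0.965, 1.57, -2.537]
contact_force: [0.6, -0.0, -1.4]
finger_gap: 0.382
```

```bash
python3 -c "
from h import *
st()"
```

```text
pos [ 538.  -215.3  106.1] F [ 0.6 -0.  -1.4] M [-0.01 -0.    0.03] gap 0.382
pos [ 538.  -215.3  106.1] F [0.4 0.4 0. ] M [0.03 0.07 0.02] gap 0.379
```

Call:
{"op": "arm_command", "data": {"plan": [{"dx": 0.0008, "dy": 0, "dz": 0, "wx": 0, "wy": 0, "wz": 0, "jaw": 0.02}, {"dx": 0.0006, "dy": 0, "dz": 0, "wx": 0, "wy": 0, "wz": 0, "jaw": 0.02}, {"dx": 0, "dy": 0, "dz": 0, "wx": 0, "wy": 0, "wz": 0, "jaw": 0.02}]}}

```text
t: 24.25
ee_pos: [538.1, -215.4, 105.7]
tcp_rot: [0.101, 1.57, -1.47]
contact_force: [-0.4, 0.1, 3.6]
finger_gap: 0.381
```

```bash
python3 -c "
from h import *
st()"
```

```text
pos [ 538.1 -215.4  105.7] F [-0.4  0.1  3.6] M [ 0.1   0.2  -0.04] gap 0.381
pos [ 538.2 -215.4  105.7] F [-0.9  1.8  3.9] M [ 0.12  0.29 -0.  ] gap 0.38
```

The spacer rests on the bearing (3.6 N at TCP 105.7). I'll release it and go to the washer.

Call:
{"op": "arm_command", "data": {"plan": [{"dx": 0, "dy": 0, "dz": 0, "wx": 0, "wy": 0, "wz": 0, "jaw": 0.045}, {"dx": 0, "dy": 0, "dz": 0, "wx": 0, "wy": 0, "wz": 0, "jaw": 0.07}, {"dx": 0, "dy": 0, "dz": 0, "wx": 0, "wy": 0, "wz": 0, "jaw": 0.085}, {"dx": -0.02, "dy": 0, "dz": 0, "wx": 0, "wy": 0, "wz": 0, "jaw": 0.085}, {"dx": -0.04, "dy": 0, "dz": 0, "wx": 0, "wy": 0, "wz": 0, "jaw": 0.085}, {"dx": -0.04, "dy": 0, "dz": 0, "wx": 0, "wy": 0, "wz": 0, "jaw": 0.085}, {"dx": 0, "dy": 0, "dz": 0, "wx": 0, "wy": 0, "wz": 0, "jaw": 0.085}, {"dx": 0, "dy": 0, "dz": 0, "wx": 0, "wy": 0, "wz": 0, "jaw": 0.085}]}}

```text
t: 25.3
ee_pos: [537.5, -215.0, 205.5]
tcp_rot: [-1.896, 1.567, 2.816]
contact_force: [0.1, -0.5, -0.3]
finger_gap: 0.994
```

```bash
python3 -c "
from h import *
s=sil(17,26,(539.5,-215.5),z0=84); st(); h=look('head_top',117,3)[3]; print(h); plan(602,258,160,0)
px,K,W=cam('wrist'); save('stack.png',px)"
```

```text
sil [ 539.87 -215.25] -149.99247142650464
pos [ 537.6 -215.1  205.6] F [ 0.1 -1.1  0.4] M [-0.03 -0.05 -0.  ] gap 1.0
pos [ 537.4 -215.   205.3] F [-0.1 -0.   0. ] M [ 0.   -0.01  0.03] gap 0.995
head_top 0.58 [315.4 210.1] [ 538.5 -215.4  117. ]
head_top 0.7 [318.  207.9] [ 540.  -213.7  117. ]
head_top 0.83 [318.5 210. ] [ 540.4 -215.3  117. ]
[ 539.64280639 -214.80449288  117.        ]
at [ 537.5 -215.   205.6] yaw -0.001 q6 1.05 | shift [  46.    64.2 -473. ] turn [-0.001 -0.001  0.003] shift after turn [  45.6   64.5 -473. ]
```

Call:
{"op": "arm_command", "data": {"plan": [{"dx": 0, "dy": 0.0064, "dz": -0.047, "wx": 0, "wy": 0, "wz": 0, "jaw": 0.085}, {"dx": 0.004, "dy": 0.0064, "dz": -0.047, "wx": 0, "wy": 0, "wz": 0, "jaw": 0.085}, {"dx": 0.004, "dy": 0.0064, "dz": -0.047, "wx": 0, "wy": 0, "wz": 0, "jaw": 0.085}, {"dx": 0.004, "dy": 0.0064, "dz": -0.047, "wx": 0, "wy": 0, "wz": 0, "jaw": 0.085}, {"dx": 0.005, "dy": 0.0064, "dz": -0.047, "wx": 0, "wy": 0, "wz": 0, "jaw": 0.085}, {"dx": 0.005, "dy": 0.0064, "dz": -0.047, "wx": 0, "wy": 0, "wz": 0, "jaw": 0.085}, {"dx": 0.005, "dy": 0.0064, "dz": -0.047, "wx": 0, "wy": 0, "wz": 0, "jaw": 0.085}, {"dx": 0.005, "dy": 0.0064, "dz": -0.047, "wx": 0, "wy": 0, "wz": 0, "jaw": 0.085}, {"dx": 0.005, "dy": 0.0064, "dz": -0.047, "wx": 0, "wy": 0, "wz": 0, "jaw": 0.085}, {"dx": 0.005, "dy": 0.0064, "dz": -0.047, "wx": 0, "wy": 0, "wz": 0, "jaw": 0.085}, {"dx": 0, "dy": 0, "dz": 0, "wx": 0, "wy": 0, "wz": 0, "jaw": 0.085}, {"dx": 0, "dy": 0, "dz": 0, "wx": 0, "wy": 0, "wz": 0, "jaw": 0.085}]}}

```text
t: 27.25
ee_pos: [605.9, 268.1, 160.4]
tcp_rot: [-1.246, 1.569, -2.821]
contact_force: [-0.1, 0.0, 0.1]
finger_gap: 0.994
```

```bash
cat >> h.py <<'E'
def slot(c,z=6,name='wrist'):
    px,K,W=cam(name); g=cv2.GaussianBlur(px,(3,3),0).astype(np.float32)
    a=np.arange(0,2*np.pi,np.pi/36)
    for r in (10.,11.5):
        u=np.array([proj([c[0]+r*np.cos(t),c[1]+r*np.sin(t),z],K,W) for t in a],np.float32)
        v=cv2.remap(g,u[:,0],u[:,1],cv2.INTER_LINEAR)[:,0].mean(1); w=v-v.min()
        # second harmonic, and table-bright share
        ph=np.angle(((v-v.mean())*np.exp(2j*a)).sum())/2
        print('r',r,v.round(0).astype(int).tolist(),'2nd-harm angle',round(float(ph),3))
E
python3 -c "
from h import *
plan(602,258,70,0)
look('washer',0,2); look('plate_top',6,1); px,K,W=cam('wrist')
for d in recognise('wrist','washer'): print(d['conf'], np.array(d['position'])*[640,400])
for d in recognise('wrist','washer')[:2]:
  g=onplane(np.array(d['position'])*[640,400],K,W,6)
  s=sil(21,12,g,inner=17); x=proj([*s,6],K,W).astype(int); print('colour',px[x[1]-25:x[1]+25,x[0]-25:x[0]+25].reshape(-1,3).mean(0)); slot(s)
plan(s[0]-1.3,s[1],70,0)"
```

```text
at [605.9 268.1 160.4] yaw -0.004 q6 1.87 | shift [90.4 -3.8 10. ] turn [-0.004  0.001  0.002] shift after turn [90.4 -3.9 10.1]
washer 0.8 [317.4 195.3] [608.8 257.8   0. ]
washer 0.79 [317.9 197.9] [609.4 254.8   0. ]
plate_top 0.87 [403.3 270.5] [686.4 187.6   6. ]
0.97 [390.528 272.88 ]
0.93 [313.92 202.88]
sil [681.11 194.11] -114.14943938078702
colour [115.4672  92.234   92.9472]
r 10.0 [84, 90, 95, 92, 85, 77, 73, 74, 86, 102, 111, 112, 108, 105, 103, 102, 102, 102, 103, 102, 102, 101, 102, 102, 102, 102, 102, 102, 101, 101, 102, 101, 101, 100, 99, 100, 100, 100, 101, 101, 101, 100, 101, 101, 99, 95, 90, 85, 85, 89, 102, 118, 129, 131, 130, 130, 131, 133, 133, 130, 121, 112, 110, 111, 105, 97, 89, 89, 84, 83, 83, 82] 2nd-harm angle -1.366
r 11.5 [92, 95, 99, 99, 98, 94, 85, 77, 78, 90, 99, 102, 102, 101, 102, 102, 102, 102, 100, 98, 96, 93, 91, 91, 89, 90, 93, 95, 95, 96, 98, 100, 101, 101, 101, 101, 101, 100, 100, 100, 100, 101, 100, 97, 91, 85, 86, 89, 93, 96, 102, 115, 126, 130, 129, 130, 132, 134, 132, 120, 100, 84, 82, 83, 80, 84, 88, 93, 95, 97, 97, 94] 2nd-harm angle -1
[... 218 characters left out ...]
110, 95, 92, 94, 95, 92, 87, 88, 95, 101, 101, 101, 101, 101, 101, 101, 101, 100, 96, 90, 90, 95, 101, 103, 100, 94, 92, 106, 124, 129, 126, 124, 121, 124, 125, 129, 130, 125, 117, 109, 105, 103, 99, 93] 2nd-harm angle -1.084
r 11.5 [92, 89, 94, 98, 99, 99, 99, 100, 100, 100, 97, 89, 87, 93, 98, 100, 100, 100, 106, 121, 130, 133, 134, 134, 133, 132, 130, 117, 95, 86, 95, 98, 98, 97, 94, 89, 88, 95, 99, 99, 99, 99, 99, 99, 98, 97, 90, 89, 95, 101, 102, 101, 101, 99, 90, 85, 89, 91, 85, 83, 79, 82, 87, 95, 104, 104, 101, 101, 103, 104, 105, 100] 2nd-harm angle -1.119
at [606.3 268.  160.8] yaw -0.005 q6 1.87 | shift [90.8  0.7 10.9] turn [-0.005 -0.     0.001] shift after turn [90.8  0.6 10.9]
```

The steel washer is at (608.1,257.0) with its slot at about 1.98 rad. The object at (681,194) is the pink one. I'll descend onto the steel one.

Call:
{"op": "arm_command", "data": {"plan": [{"dx": 0.03, "dy": 0.0005, "dz": 0.0108, "wx": 0, "wy": 0, "wz": 0, "jaw": 0.085}, {"dx": 0.04, "dy": 0, "dz": 0, "wx": 0, "wy": 0, "wz": 0, "jaw": 0.085}, {"dx": 0.03, "dy": 0, "dz": 0, "wx": 0, "wy": 0, "wz": 0, "jaw": 0.085}, {"dx": 0, "dy": 0, "dz": 0, "wx": 0, "wy": 0, "wz": 0, "jaw": 0.085}, {"dx": 0, "dy": 0, "dz": 0, "wx": 0, "wy": 0, "wz": 0, "jaw": 0.085}]}}

```text
t: 28.52
ee_pos: [608.4, 257.6, 60.9]
tcp_rot: [1.945, 1.567, 0.37]
contact_force: [0.0, -0.2, 0.7]
finger_gap: 0.995
```

```bash
python3 -c "
from h import *
s=sil(21,12,(608,257),inner=17); slot(s); T=tool(); print(s-T[:2,3])
plan(s[0]-1.3,s[1],15.5,0)"
```

```text
sil [608.19 257.51] -137.74418402777778
r 10.0 [83, 92, 99, 100, 100, 100, 100, 100, 100, 100, 100, 98, 89, 83, 93, 98, 100, 105, 120, 131, 132, 132, 133, 133, 134, 134, 133, 131, 108, 79, 86, 97, 98, 95, 86, 83, 97, 102, 101, 101, 101, 101, 100, 101, 101, 101, 98, 86, 83, 94, 101, 104, 102, 94, 77, 91, 128, 132, 127, 122, 122, 124, 127, 131, 133, 127, 112, 106, 106, 105, 99, 89] 2nd-harm angle -1.067
r 11.5 [88, 84, 97, 99, 99, 99, 99, 99, 99, 100, 100, 89, 86, 97, 100, 101, 101, 97, 98, 122, 133, 134, 136, 136, 136, 134, 132, 117, 75, 76, 95, 99, 99, 99, 97, 88, 85, 97, 98, 98, 98, 98, 99, 99, 98, 98, 88, 83, 94, 102, 102, 101, 101, 100, 87, 68, 71, 67, 62, 59, 57, 60, 64, 74, 92, 99, 98, 102, 104, 105, 105, 100] 2nd-harm angle 1.303
[-0.30959753 -0.14358279]
at [608.5 257.6  61.2] yaw -0.005 q6 1.85 | shift [45.6 -1.8  0.2] turn [-0.005 -0.001 -0.004] shift after turn [45.7 -1.6  0.1]
```

Call:
{"op": "arm_command", "data": {"newtons": 45, "plan": [{"dx": 0.015, "dy": -0.0015, "dz": 0, "wx": -0.005, "wy": 0, "wz": -0.004, "jaw": 0.085}, {"dx": 0.02, "dy": 0, "dz": 0, "wx": 0, "wy": 0, "wz": 0, "jaw": 0.085}, {"dx": 0.009, "dy": 0, "dz": 0, "wx": 0, "wy": 0, "wz": 0, "jaw": 0.07}, {"dx": 0, "dy": 0, "dz": 0, "wx": 0, "wy": 0, "wz": 0, "jaw": 0.05}, {"dx": 0, "dy": 0, "dz": 0, "wx": 0, "wy": 0, "wz": 0, "jaw": 0.03}, {"dx": 0, "dy": 0, "dz": 0, "wx": 0, "wy": 0, "wz": 0, "jaw": 0.03}, {"dx": 0, "dy": 0, "dz": 0, "wx": 0, "wy": 0, "wz": 0, "jaw": 0.03}]}}

```text
t: 29.5
ee_pos: [610.0, 258.8, 19.7]
tcp_rot: [2.053, 1.563, 0.483]
contact_force: [-0.7, 0.2, -0.6]
finger_gap: 0.463
```

```bash
python3 -c "
from h import *
st(); s=sil(21,12,(608,257),inner=17); slot(s); T=tool(); print(s-T[:2,3],T[:3,3])
plan(539,-240,200,0)"
```

```text
pos [610.  258.8  19.7] F [-0.7  0.2 -0.6] M [-0.02  0.02 -0.01] gap 0.463
pos [610.  258.8  19.7] F [ 0.3 -0.5 -0.1] M [-0.01  0.01  0.05] gap 0.465
sil [611.15 257.39] -137.59807219328704
r 10.0 [85, 95, 106, 106, 107, 107, 107, 107, 106, 106, 106, 106, 101, 90, 100, 106, 106, 110, 132, 145, 144, 143, 141, 141, 142, 142, 143, 141, 103, 70, 91, 105, 105, 102, 91, 96, 108, 108, 108, 108, 108, 108, 108, 108, 108, 108, 100, 84, 90, 102, 109, 111, 109, 101, 68, 77, 120, 120, 112, 104, 103, 107, 117, 127, 137, 135, 117, 113, 113, 112, 106, 95] 2nd-harm angle -1.054
r 11.5 [94, 83, 102, 106, 106, 106, 106, 106, 106, 106, 106, 102, 90, 104, 107, 109, 108, 104, 102, 138, 144, 142, 141, 142, 142, 143, 143, 121, 64, 80, 103, 107, 106, 105, 105, 92, 95, 106, 105, 105, 105, 105, 105, 105, 105, 104, 86, 88, 102, 110, 110, 107, 107, 106, 92, 60, 57, 58, 57, 57, 57, 57, 57, 58, 64, 87, 104, 109, 111, 112, 112, 107] 2nd-harm angle 0.739
[ 1.36623734 -1.35874735] [609.7876029  258.74771051  19.47271762]
at [609.8 258.7  19.5] yaw 0.001 q6 1.85 | shift [-182.7  -70.3  498. ] turn [ 0.001 -0.004 -0.007] shift after turn [-180.5  -70.8  498.7]
```

The grip is a little high on the rim, so I'll regrip 4 mm lower and centred.

Call:
{"op": "arm_command", "data": {"newtons": 45, "plan": [{"dx": 0, "dy": 0, "dz": 0, "wx": 0, "wy": 0, "wz": 0, "jaw": 0.056}, {"dx": 0.0015, "dy": 0, "dz": 0.0014, "wx": 0, "wy": -0.004, "wz": -0.007, "jaw": 0.056}, {"dx": 0.0025, "dy": 0, "dz": 0, "wx": 0, "wy": 0, "wz": 0, "jaw": 0.056}, {"dx": 0, "dy": 0, "dz": 0, "wx": 0, "wy": 0, "wz": 0, "jaw": 0.03}, {"dx": 0, "dy": 0, "dz": 0, "wx": 0, "wy": 0, "wz": 0, "jaw": 0.03}, {"dx": 0, "dy": 0, "dz": 0, "wx": 0, "wy": 0, "wz": 0, "jaw": 0.03}]}}

```text
t: 30.4
ee_pos: [610.3, 257.3, 15.7]
tcp_rot: [0.094, 1.57, -1.475]
contact_force: [0.7, -0.2, -0.3]
finger_gap: 0.465
```

```bash
python3 -c "
from h import *
st(); s=sil(21,12,(610,257),inner=17); slot(s);T=tool(); print(s-T[:2,3],T[:3,3])
plan(539,-240,200,0)"
```

```text
pos [610.3 257.3  15.7] F [ 0.7 -0.2 -0.3] M [ 0.01 -0.01  0.03] gap 0.465
pos [610.3 257.3  15.7] F [ 0.2 -0.8  0.3] M [-0.01  0.01  0.01] gap 0.467
sil [611.39 257.97] -135.8081741898148
r 10.0 [85, 97, 106, 106, 107, 107, 106, 106, 106, 106, 106, 106, 94, 90, 102, 106, 107, 108, 131, 145, 144, 143, 142, 141, 141, 142, 142, 139, 99, 67, 92, 104, 104, 104, 94, 92, 106, 108, 108, 108, 107, 107, 107, 107, 108, 108, 103, 84, 88, 99, 108, 111, 110, 101, 69, 75, 118, 119, 112, 106, 107, 117, 124, 133, 140, 136, 116, 112, 113, 112, 104, 93] 2nd-harm angle -1.043
r 11.5 [93, 87, 104, 107, 106, 106, 106, 106, 106, 106, 107, 96, 91, 105, 108, 108, 108, 104, 98, 132, 143, 142, 142, 142, 143, 143, 143, 120, 63, 79, 101, 106, 106, 105, 105, 97, 92, 105, 105, 105, 105, 104, 105, 105, 105, 104, 88, 86, 100, 109, 110, 107, 106, 106, 92, 59, 56, 57, 57, 57, 57, 57, 57, 59, 66, 92, 105, 110, 112, 112, 111, 106] 2nd-harm angle 0.682
[1.14446856 0.6585593 ] [610.24875323 257.3148966   15.72563405]
at [610.2 257.3  15.7] yaw 0.001 q6 1.85 | shift [-184.   -71.9  497.3] turn [ 0.001  0.001 -0.   ] shift after turn [-184.3  -71.2  497.3]
```

Call:
{"op": "arm_command", "data": {"plan": [{"dx": -0.03, "dy": 0, "dz": 0, "wx": 0, "wy": 0, "wz": 0, "jaw": 0.03}, {"dx": -0.05, "dy": -0.003, "dz": 0.015, "wx": 0, "wy": 0, "wz": 0, "jaw": 0.03}, {"dx": -0.05, "dy": -0.009, "dz": 0.045, "wx": 0, "wy": 0, "wz": 0, "jaw": 0.03}, {"dx": -0.04, "dy": -0.01, "dz": 0.054, "wx": 0, "wy": 0, "wz": 0, "jaw": 0.03}, {"dx": -0.01, "dy": -0.01, "dz": 0.054, "wx": 0, "wy": 0, "wz": 0, "jaw": 0.03}, {"dx": 0, "dy": -0.01, "dz": 0.054, "wx": 0, "wy": 0, "wz": 0, "jaw": 0.03}, {"dx": 0, "dy": -0.01, "dz": 0.054, "wx": 0, "wy": 0, "wz": 0, "jaw": 0.03}, {"dx": 0, "dy": -0.01, "dz": 0.054, "wx": 0, "wy": 0, "wz": 0, "jaw": 0.03}, {"dx": 0, "dy": -0.01, "dz": 0.054, "wx": 0, "wy": 0, "wz": 0, "jaw": 0.03}, {"dx": 0, "dy": -0.01, "dz": 0.054, "wx": 0, "wy": 0, "wz": 0, "jaw": 0.03}, {"dx": 0, "dy": -0.008, "dz": 0.035, "wx": 0, "wy": 0, "wz": 0, "jaw": 0.03}, {"dx": 0, "dy": 0, "dz": 0, "wx": 0, "wy": 0, "wz": 0, "jaw": 0.03}]}}

```text
t: 32.05
ee_pos: [520.4, -222.7, 194.7]
tcp_rot: [0.299, 1.567, -1.267]
contact_force: [-0.4, 0.2, -0.6]
finger_gap: 0.466
```

Call:
{"op": "arm_command", "data": {"plan": [{"dx": 0, "dy": 0, "dz": 0, "wx": 0.16, "wy": 0, "wz": 0, "jaw": 0.03}, {"dx": 0, "dy": 0, "dz": 0, "wx": 0.16, "wy": 0, "wz": 0, "jaw": 0.03}, {"dx": 0, "dy": 0, "dz": 0, "wx": 0.16, "wy": 0, "wz": 0, "jaw": 0.03}, {"dx": 0, "dy": 0, "dz": 0, "wx": 0.16, "wy": 0, "wz": 0, "jaw": 0.03}, {"dx": 0, "dy": 0, "dz": 0, "wx": 0.14, "wy": 0, "wz": 0, "jaw": 0.03}, {"dx": 0, "dy": 0, "dz": 0, "wx": 0, "wy": 0, "wz": 0, "jaw": 0.03}]}}

```text
t: 32.8
ee_pos: [520.2, -216.5, 193.7]
tcp_rot: [-1.092, 1.57, 2.825]
contact_force: [0.7, -0.8, -0.2]
finger_gap: 0.466
```

```bash
python3 -c "
from h import *
st(); plan(516.6,-236.5,148,-0.80)"
```

```text
pos [ 520.2 -216.5  193.7] F [ 0.7 -0.8 -0.2] M [-0.04  0.08 -0.01] gap 0.466
pos [ 520.1 -216.5  193.7] F [-0.3  0.5 -0.4] M [ 0.03 -0.02  0.01] gap 0.468
at [ 520.1 -216.5  193.7] yaw -0.794 q6 1.83 | shift [45.7 11.8 16.5] turn [0.006 0.001 0.001] shift after turn [45.7 11.9 16.4]
```

Call:
{"op": "arm_command", "data": {"plan": [{"dx": 0.008, "dy": 0.0118, "dz": 0.0164, "wx": 0.006, "wy": 0, "wz": 0, "jaw": 0.03}, {"dx": 0.018, "dy": 0, "dz": 0, "wx": 0, "wy": 0, "wz": 0, "jaw": 0.03}, {"dx": 0.016, "dy": 0, "dz": 0, "wx": 0, "wy": 0, "wz": 0, "jaw": 0.03}, {"dx": 0, "dy": 0, "dz": 0, "wx": 0, "wy": 0, "wz": 0, "jaw": 0.03}, {"dx": 0, "dy": 0, "dz": 0, "wx": 0, "wy": 0, "wz": 0, "jaw": 0.03}]}}

```text
t: 33.48
ee_pos: [516.2, -240.0, 149.6]
tcp_rot: [-0.203, 1.569, -2.568]
contact_force: [0.1, -0.1, 0.1]
finger_gap: 0.471
```

```bash
python3 -c "
from h import *
st(); T=tool(); z0=T[2,3]-15.7
s=sil(21,12,T[:2,3],z0=z0,inner=17); print('held-tcp',s-T[:2,3], 'tool',T[:3,:3].T@np.r_[s-T[:2,3],0]); slot(s,z0+6)
p=sil(17,26,(539,-215),z0=84); p2=sil(17,26,(539,-215),z0=84); h=look('head_top',117,3)[3]
px,K,W=cam('wrist'); T=tool(); np.savez('v.npz',K=K,W=W,T=T,px=px)
c=proj([*p2,117],K,W); zoom('last.png',px,(316,210),200,150,4); print('c',c)
print('spacer-held',p2-s,'head-held',h[:2]-s); plan(T[0,3]+(p2-s)[0],T[1,3]+(p2-s)[1],138,-.8)"
```

```text
pos [ 516.2 -240.   149.6] F [ 0.1 -0.1  0.1] M [ 0.05  0.04 -0.04] gap 0.471
pos [ 516.1 -239.9  149.6] F [-0.   0.4 -1. ] M [ 0.    0.02 -0.01] gap 0.471
sil [ 517.89 -239.56] -128.26679325810187
held-tcp [1.76776562 0.33035234] tool [-0.00263712  1.00323749 -1.49252656]
r 10.0 [122, 122, 121, 110, 105, 116, 121, 122, 132, 159, 166, 166, 164, 162, 162, 163, 163, 164, 153, 94, 83, 113, 120, 119, 116, 104, 111, 124, 124, 123, 123, 122, 122, 122, 122, 123, 123, 112, 94, 103, 117, 125, 127, 126, 118, 82, 81, 130, 136, 121, 114, 119, 125, 136, 148, 159, 157, 135, 129, 129, 128, 120, 107, 96, 111, 121, 121, 122, 122, 121, 122, 122] 2nd-harm angle 1.291
r 11.5 [122, 122, 111, 105, 120, 123, 124, 124, 118, 122, 157, 162, 162, 159, 158, 160, 161, 161, 112, 69, 101, 120, 122, 121, 120, 120, 106, 111, 120, 120, 120, 120, 120, 121, 120, 120, 117, 96, 102, 118, 125, 125, 122, 122, 122, 107, 70, 63, 64, 64, 64, 64, 64, 64, 65, 73, 104, 120, 126, 127, 128, 128, 120, 105, 99, 120, 122, 121, 121, 121, 121, 121] 2nd-harm angle -0.081
sil [ 539.96 -216.09] -152.32593677662038
sil [ 540.   -216.06] -152.48818359375002
head_top 0.73 [312.1 176.7] [ 540.9 -215.3  117. ]
head_top 0.58 [311.3 180.1] [ 539.4 -215.9  117. ]
head_top 0.73 [312.1 176.2] [ 540.9 -214.8  117. ]
corner 216 135 f 4
c [312.92092591 179.33931007]
spacer-held [22.1068817  23.49993131] head-held [22.4784945  24.21501666]
at [ 516.2 -239.3  149.5] yaw -0.794 q6 1.79 | shift [ 11.5  -1.3 -32.3] turn [0.006 0.001 0.   ] shift after turn [ 11.5  -1.5 -32.2]
```

View pics/last.png

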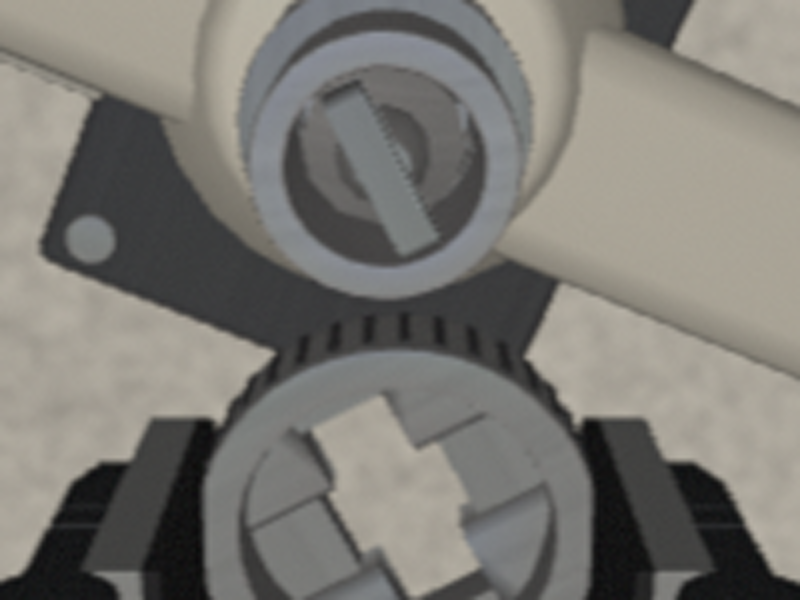

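The T-head bar and the washer slot are parallel to within about 0.04 rad. The head is at (311.5,178) and the washer is below it in the frame. I'll move over the head; that was the last picture, so the rest goes by numbers.

Call:
{"op": "arm_command", "data": {"plan": [{"dx": 0, "dy": -0.0015, "dz": -0.012, "wx": 0.03, "wy": 0, "wz": 0, "jaw": 0.03}, {"dx": 0, "dy": 0, "dz": -0.012, "wx": 0, "wy": 0, "wz": 0, "jaw": 0.03}, {"dx": 0, "dy": 0, "dz": -0.006, "wx": 0, "wy": 0, "wz": 0, "jaw": 0.03}, {"dx": 0, "dy": 0, "dz": 0, "wx": 0, "wy": 0, "wz": 0, "jaw": 0.03}, {"dx": 0, "dy": 0, "dz": 0, "wx": 0, "wy": 0, "wz": 0, "jaw": 0.03}]}}

```text
t: 34.7
ee_pos: [537.9, -216.8, 149.4]
tcp_rot: [-0.198, 1.569, -2.592]
contact_force: [0.2, -0.9, -1.1]
finger_gap: 0.466
```

```bash
python3 -c "
from h import *
st(); plan(538.2,-215.6,140,-.83)"
```

```text
pos [ 537.9 -216.8  149.4] F [ 0.2 -0.9 -1.1] M [ 0.01 -0.01 -0.07] gap 0.466
pos [ 537.9 -216.9  149.4] F [-0.8  0.3 -1.1] M [-0.03  0.03 -0.04] gap 0.464
at [ 537.9 -216.9  149.4] yaw -0.824 q6 1.87 | shift [ 9.4 -0.7 -1.1] turn [0.006 0.002 0.   ] shift after turn [ 9.4 -0.7 -1.1]
```

Call:
{"op": "arm_command", "data": {"plan": [{"dx": 0.004, "dy": -0.0007, "dz": -0.0011, "wx": 0, "wy": 0, "wz": 0, "jaw": 0.03}, {"dx": 0.004, "dy": 0, "dz": 0, "wx": 0, "wy": 0, "wz": 0, "jaw": 0.03}, {"dx": 0.003, "dy": 0, "dz": 0, "wx": 0, "wy": 0, "wz": 0, "jaw": 0.03}, {"dx": 0.002, "dy": 0, "dz": 0, "wx": 0, "wy": 0, "wz": 0, "jaw": 0.03}, {"dx": 0.002, "dy": 0, "dz": 0, "wx": 0, "wy": 0, "wz": 0, "jaw": 0.03}, {"dx": 0.002, "dy": 0, "dz": 0, "wx": 0, "wy": 0, "wz": 0, "jaw": 0.03}]}}

```text
t: 35.5
ee_pos: [537.6, -216.0, 131.0]
tcp_rot: [-0.337, 1.569, -2.733]
contact_force: [0.7, -0.1, -1.1]
finger_gap: 0.468
```

```bash
python3 -c "
from h import *
st(); plan(538.2,-215.6,126,-.83)"
```

```text
pos [ 537.6 -216.   131. ] F [ 0.7 -0.1 -1.1] M [-0.03 -0.   -0.02] gap 0.468
pos [ 537.5 -215.9  130.8] F [-0.2  0.2 -1.8] M [-0.03 -0.    0.02] gap 0.466
at [ 537.5 -215.9  130.8] yaw -0.824 q6 1.88 | shift [ 4.8  0.3 -0.8] turn [0.006 0.002 0.001] shift after turn [ 4.8  0.2 -0.8]
```

No contact at 115 mm underside, below the head top, so the slot is over the head.

Call:
{"op": "arm_command", "data": {"plan": [{"dx": 0.0015, "dy": 0.0003, "dz": -0.0005, "wx": 0, "wy": 0, "wz": 0, "jaw": 0.03}, {"dx": 0.0015, "dy": 0, "dz": 0, "wx": 0, "wy": 0, "wz": 0, "jaw": 0.03}, {"dx": 0.0015, "dy": 0, "dz": 0, "wx": 0, "wy": 0, "wz": 0, "jaw": 0.03}, {"dx": 0, "dy": 0, "dz": 0, "wx": 0, "wy": 0, "wz": 0, "jaw": 0.03}]}}

```text
t: 36.05
ee_pos: [538.2, -215.9, 126.1]
tcp_rot: [-0.4, 1.569, -2.795]
contact_force: [-0.1, -0.7, -0.1]
finger_gap: 0.471
```

```bash
python3 -c "
from h import *
st(); plan(538.2,-215.6,120,-.83)"
```

```text
pos [ 538.2 -215.9  126.1] F [-0.1 -0.7 -0.1] M [0.01 0.04 0.01] gap 0.471
pos [ 538.2 -215.9  126.1] F [-0.4  0.7 -0.5] M [-0.05 -0.04  0.03] gap 0.47
at [ 538.2 -215.9  126.1] yaw -0.824 q6 1.88 | shift [ 6.1 -0.2 -0.2] turn [0.006 0.002 0.001] shift after turn [ 6.1 -0.2 -0.2]
```

Call:
{"op": "arm_command", "data": {"plan": [{"dx": 0.0015, "dy": 0, "dz": 0, "wx": 0, "wy": 0, "wz": 0, "jaw": 0.03}, {"dx": 0.0015, "dy": 0, "dz": 0, "wx": 0, "wy": 0, "wz": 0, "jaw": 0.03}, {"dx": 0.0012, "dy": 0, "dz": 0, "wx": 0, "wy": 0, "wz": 0, "jaw": 0.03}, {"dx": 0, "dy": 0, "dz": 0, "wx": 0, "wy": 0, "wz": 0, "jaw": 0.03}]}}

```text
t: 36.6
ee_pos: [538.4, -215.9, 123.9]
tcp_rot: [0.61, 1.569, -1.785]
contact_force: [-1.9, 1.6, 6.0]
finger_gap: 0.472
```

```bash
python3 -c "
from h import *
st(); plan(538.2,-215.6,119.3,-.83)"
```

```text
pos [ 538.4 -215.9  123.9] F [-1.9  1.6  6. ] M [ 0.22  0.4  -0.02] gap 0.472
pos [ 538.4 -215.9  124. ] F [-1.6  0.2  5.5] M [0.24 0.41 0.01] gap 0.468
at [ 538.4 -215.9  124. ] yaw -0.824 q6 1.88 | shift [ 4.7 -0.4 -0.1] turn [ 0.006  0.001 -0.001] shift after turn [ 4.7 -0.4 -0.1]
```

Call:
{"op": "arm_command", "data": {"plan": [{"dx": 0.0025, "dy": 0, "dz": 0, "wx": 0, "wy": 0, "wz": 0, "jaw": 0.03}, {"dx": 0.0025, "dy": 0, "dz": 0, "wx": 0, "wy": 0, "wz": 0, "jaw": 0.03}, {"dx": 0.002, "dy": 0, "dz": 0, "wx": 0, "wy": 0, "wz": 0, "jaw": 0.03}]}}

```text
t: 37.02
ee_pos: [538.5, -216.0, 120.1]
tcp_rot: [1.321, 1.567, -1.074]
contact_force: [-4.2, 2.0, 10.5]
finger_gap: 0.469
```

```bash
python3 -c "
from h import *
st(); plan(538.2,-215.6,119.3,-.83)"
```

```text
pos [ 538.5 -216.   120.1] F [-4.2  2.  10.5] M [ 0.51  0.81 -0.03] gap 0.469
pos [ 538.4 -215.9  120. ] F [-3.1  2.5 10.9] M [ 0.45  0.77 -0.  ] gap 0.464
at [ 538.4 -215.9  120. ] yaw -0.824 q6 1.88 | shift [ 0.7 -0.4 -0.1] turn [ 0.006  0.001 -0.003] shift after turn [ 0.7 -0.4 -0.1]
```

Call:
{"op": "arm_command", "data": {"plan": [{"dx": 0.002, "dy": -0.0003, "dz": 0, "wx": 0, "wy": 0, "wz": 0, "jaw": 0.03}, {"dx": 0.0014, "dy": 0, "dz": 0, "wx": -0.1, "wy": 0, "wz": 0, "jaw": 0.03}, {"dx": 0.0013, "dy": 0, "dz": 0, "wx": -0.14, "wy": 0, "wz": 0, "jaw": 0.03}, {"dx": 0.0013, "dy": 0, "dz": 0, "wx": -0.14, "wy": 0, "wz": 0, "jaw": 0.03}]}}

```text
t: 37.58
ee_pos: [539.8, -215.8, 120.4]
tcp_rot: [1.422, 1.561, -0.582]
contact_force: [-2.8, 1.6, 10.0]
finger_gap: 0.471
```

```bash
python3 -c "
from h import *
st(); plan(538.2,-215.6,119.3,-.82+1.571)"
```

```text
pos [ 539.8 -215.8  120.4] F [-2.8  1.6 10. ] M [ 0.57  0.74 -0.1 ] gap 0.471
pos [ 539.8 -215.9  120.4] F [-3.4  2.5 10.6] M [0.48 0.72 0.04] gap 0.47
at [ 539.8 -215.9  120.4] yaw -0.428 q6 1.48 | shift [ 1.1 -1.5  0.4] turn [-1.179  0.007 -0.008] shift after turn [ 1.1 -1.  -1.3]
```

Call:
{"op": "arm_command", "data": {"plan": [{"dx": 0.0028, "dy": -0.0013, "dz": 0.0003, "wx": 0, "wy": 0.007, "wz": -0.008, "jaw": 0.03}, {"dx": 0.0022, "dy": -0.0002, "dz": 0, "wx": -0.14, "wy": 0, "wz": 0, "jaw": 0.03}, {"dx": 0.002, "dy": -0.0002, "dz": -0.0001, "wx": -0.14, "wy": 0, "wz": 0, "jaw": 0.03}, {"dx": 0.002, "dy": -0.0002, "dz": -0.0001, "wx": -0.14, "wy": 0, "wz": 0, "jaw": 0.03}]}}

```text
t: 38.12
ee_pos: [540.1, -215.7, 119.1]
tcp_rot: [1.609, 1.559, 0.044]
contact_force: [-3.8, 2.9, 11.9]
finger_gap: 0.468
```

```bash
python3 -c "
from h import *
st(); plan(538.2,-215.6,119.3,-.82+1.571)"
```

```text
pos [ 540.1 -215.7  119.1] F [-3.8  2.9 11.9] M [ 0.55  0.9  -0.08] gap 0.468
pos [ 540.1 -215.8  119.1] F [-2.9  2.3 11.5] M [0.43 0.85 0.01] gap 0.465
at [ 540.1 -215.8  119.1] yaw 0.011 q6 1.04 | shift [-0.3 -1.9 -0.2] turn [-0.74   0.004 -0.012] shift after turn [-0.2 -1.3 -1.4]
```

Call:
{"op": "arm_command", "data": {"plan": [{"dx": 0.0022, "dy": -0.0012, "dz": 0, "wx": -0.15, "wy": 0.004, "wz": -0.01, "jaw": 0.03}, {"dx": 0.002, "dy": -0.0004, "dz": -0.0002, "wx": -0.15, "wy": 0, "wz": 0, "jaw": 0.03}, {"dx": 0.002, "dy": -0.0003, "dz": -0.0003, "wx": -0.15, "wy": 0, "wz": 0, "jaw": 0.03}, {"dx": 0.002, "dy": -0.0003, "dz": -0.0003, "wx": -0.15, "wy": 0, "wz": 0, "jaw": 0.03}]}}

```text
t: 38.67
ee_pos: [540.8, -216.0, 119.1]
tcp_rot: [0.851, 1.559, -0.089]
contact_force: [-3.1, 1.6, 11.6]
finger_gap: 0.465
```

```bash
python3 -c "
from h import *
st(); plan(538.2,-215.6,119.3,-.82+1.571)"
```

```text
pos [ 540.8 -216.   119.1] F [-3.1  1.6 11.6] M [ 0.18  0.66 -0.04] gap 0.465
pos [ 540.9 -216.1  119.1] F [-2.8  0.6 11.3] M [0.21 0.73 0.02] gap 0.47
at [ 540.9 -216.1  119.1] yaw 0.636 q6 0.41 | shift [-0.2 -1.9 -2. ] turn [-0.115  0.009 -0.009] shift after turn [-0.2 -1.6 -2.2]
```

Call:
{"op": "arm_command", "data": {"plan": [{"dx": 0.002, "dy": -0.0005, "dz": -0.0005, "wx": -0.13, "wy": 0.005, "wz": -0.005, "jaw": 0.03}, {"dx": 0.0014, "dy": 0, "dz": 0, "wx": 0, "wy": 0, "wz": 0, "jaw": 0.03}]}}

```text
t: 38.98
ee_pos: [541.5, -216.3, 119.4]
tcp_rot: [0.518, 1.561, -0.282]
contact_force: [-4.0, 2.0, 10.0]
finger_gap: 0.468
```

```bash
python3 -c "
from h import *
st(); plan(538.2,-215.6,119.3,-.80+1.571)"
```

```text
pos [ 541.5 -216.3  119.4] F [-4.  2. 10.] M [0.37 1.02 0.04] gap 0.468
pos [ 541.4 -216.3  119.3] F [-2.9  1.8 10.1] M [0.3  0.78 0.04] gap 0.469
at [ 541.4 -216.3  119.3] yaw 0.77 q6 0.28 | shift [ 0.  -1.8 -2.7] turn [-0.001  0.009 -0.005] shift after turn [ 0.  -1.8 -2.7]
```

Call:
{"op": "arm_command", "data": {"plan": [{"dx": 0.0006, "dy": -0.0006, "dz": -0.0006, "wx": 0, "wy": 0.006, "wz": -0.005, "jaw": 0.03}, {"dx": 0, "dy": -0.0004, "dz": -0.0004, "wx": 0, "wy": 0, "wz": 0, "jaw": 0.03}, {"dx": -0.0005, "dy": -0.0003, "dz": -0.0003, "wx": 0, "wy": 0, "wz": 0, "jaw": 0.03}, {"dx": -0.0008, "dy": 0, "dz": 0, "wx": 0, "wy": 0, "wz": 0, "jaw": 0.03}, {"dx": -0.0008, "dy": 0, "dz": 0, "wx": 0, "wy": 0, "wz": 0, "jaw": 0.03}, {"dx": 0, "dy": 0, "dz": 0, "wx": 0, "wy": 0, "wz": 0, "jaw": 0.03}]}}

```text
t: 39.78
ee_pos: [541.3, -216.3, 122.8]
tcp_rot: [0.375, 1.564, -0.424]
contact_force: [0.3, 0.8, 0.7]
finger_gap: 0.472
```

```bash
python3 -c "
from h import *
st(); plan(538.2,-215.6,122.7,-.80+1.571)"
```

```text
pos [ 541.3 -216.3  122.8] F [0.3 0.8 0.7] M [ 0.04 -0.01  0.04] gap 0.472
pos [ 541.3 -216.2  122.9] F [ 1.1  0.2 -1.9] M [-0.1  -0.2  -0.01] gap 0.472
at [ 541.3 -216.2  122.9] yaw 0.772 q6 0.28 | shift [ 0.1 -1.8 -2.6] turn [ 0.001  0.007 -0.003] shift after turn [ 0.2 -1.8 -2.6]
```

The force is about zero at 107 mm underside, so the head is carrying the spring load. Next, a gentle tug and twist to confirm the lock.

Call:
{"op": "arm_command", "data": {"plan": [{"dx": -0.001, "dy": 0, "dz": 0, "wx": -0.05, "wy": 0, "wz": 0, "jaw": 0.03}, {"dx": -0.001, "dy": 0, "dz": 0, "wx": -0.05, "wy": 0, "wz": 0, "jaw": 0.03}]}}

```text
t: 40.08
ee_pos: [540.6, -215.7, 123.0]
tcp_rot: [0.467, 1.566, -0.23]
contact_force: [1.8, -0.5, -7.4]
finger_gap: 0.47
```

```bash
python3 -c "
from h import *
st(); T=tool(); plan(538.2,-215.6,122.7,.77); s=sil(21,12,(540,-215.5),z0=107,inner=17); slot(s,113); print(np.median(0))"
```

```text
pos [ 540.6 -215.7  123. ] F [ 1.8 -0.5 -7.4] M [-0.16 -0.47 -0.21] gap 0.47
pos [ 540.6 -215.7  123. ] F [ 1.2 -0.2 -6.8] M [-0.06 -0.42 -0.08] gap 0.466
at [ 540.6 -215.7  123. ] yaw 0.875 q6 0.18 | shift [ 0.3 -1.5 -1.9] turn [ 0.105  0.004 -0.002] shift after turn [ 0.3 -1.7 -1.7]
sil [ 541.16 -215.48] -132.93098958333331
r 10.0 [114, 121, 127, 125, 120, 123, 123, 122, 114, 101, 92, 104, 99, 84, 79, 81, 85, 91, 79, 61, 77, 111, 103, 97, 111, 117, 118, 112, 87, 78, 77, 76, 75, 72, 72, 81, 95, 98, 87, 77, 104, 115, 115, 114, 98, 68, 67, 97, 116, 116, 115, 115, 114, 115, 118, 119, 111, 91, 97, 110, 118, 121, 120, 111, 77, 74, 111, 110, 101, 99, 98, 103] 2nd-harm angle 0.832
r 11.5 [61, 62, 69, 95, 114, 120, 122, 123, 122, 115, 101, 94, 112, 115, 113, 111, 107, 97, 85, 75, 110, 107, 100, 115, 118, 120, 119, 114, 96, 75, 74, 75, 84, 90, 99, 102, 101, 93, 69, 91, 113, 117, 117, 116, 116, 101, 72, 82, 95, 97, 98, 94, 101, 113, 115, 114, 95, 95, 110, 119, 119, 117, 117, 116, 101, 68, 61, 61, 61, 61, 61, 61] 2nd-harm angle 1.356
0.0
```

It holds against 7 N upward. I'll turn back to centre, relax and let go.

Call:
{"op": "arm_command", "data": {"plan": [{"dx": 0.0005, "dy": 0, "dz": 0, "wx": 0.055, "wy": 0, "wz": 0, "jaw": 0.03}, {"dx": 0, "dy": 0, "dz": 0, "wx": 0.05, "wy": 0, "wz": 0, "jaw": 0.03}, {"dx": 0, "dy": 0, "dz": 0, "wx": 0, "wy": 0, "wz": 0, "jaw": 0.03}]}}

```text
t: 40.6
ee_pos: [540.4, -215.8, 122.9]
tcp_rot: [0.407, 1.567, -0.402]
contact_force: [2.4, -1.0, -5.3]
finger_gap: 0.469
```

```bash
python3 -c "
from h import *
st(); plan(538.2,-215.6,122.7,.77)"
```

```text
pos [ 540.4 -215.8  122.9] F [ 2.4 -1.  -5.3] M [-0.11 -0.28  0.01] gap 0.469
pos [ 540.4 -215.9  122.9] F [ 0.3 -1.1 -4.2] M [-0.05 -0.22  0.02] gap 0.466
at [ 540.4 -215.9  122.9] yaw 0.762 q6 0.29 | shift [ 0.2 -1.4 -1.7] turn [-0.008  0.004 -0.002] shift after turn [ 0.2 -1.4 -1.7]
```

Call:
{"op": "arm_command", "data": {"plan": [{"dx": 0.0006, "dy": 0, "dz": 0, "wx": 0, "wy": 0, "wz": 0, "jaw": 0.03}, {"dx": 0, "dy": 0, "dz": 0, "wx": 0, "wy": 0, "wz": 0, "jaw": 0.048}, {"dx": 0, "dy": 0, "dz": 0, "wx": 0, "wy": 0, "wz": 0, "jaw": 0.07}, {"dx": 0, "dy": 0, "dz": 0, "wx": 0, "wy": 0, "wz": 0, "jaw": 0.085}, {"dx": -0.02, "dy": 0, "dz": 0, "wx": 0, "wy": 0, "wz": 0, "jaw": 0.085}, {"dx": -0.04, "dy": 0, "dz": 0, "wx": 0, "wy": 0, "wz": 0, "jaw": 0.085}, {"dx": -0.02, "dy": 0, "dz": 0, "wx": 0, "wy": 0, "wz": 0, "jaw": 0.085}, {"dx": 0, "dy": 0, "dz": 0, "wx": 0, "wy": 0, "wz": 0, "jaw": 0.085}, {"dx": 0, "dy": 0, "dz": 0, "wx": 0, "wy": 0, "wz": 0, "jaw": 0.085}]}}

```text
t: 41.78
ee_pos: [539.9, -215.9, 205.6]
tcp_rot: [0.269, 1.565, -0.539]
contact_force: [-0.2, -0.7, 0.1]
finger_gap: 0.996
```

```bash
python3 -c "
from h import *
st(); s=sil(21,12,(540,-215.5),z0=107,inner=17); slot(s,113)
# compare underside height hypotheses by fit score
for z in (103,105,107,110,117): print(z,end=' '); sil(21,12,s,z0=z,inner=17)
px,K,W=cam('wrist'); save('final.png',px)
c=proj([*s,117],K,W).astype(int); g=px.mean(2).astype(int); print(g[c[1]-30:c[1]+31:3,c[0]-33:c[0]+34:3])
for q in ('washer','spacer','bearing','chin_cup','papers','driver'):
  for n in ('scene','side'):
    read_camera(n); d=tip_of(n,q)[:2]; print(q,n,[(round(e['conf'],2),(np.array(e['position'])*[640,400]).round(1).tolist()) for e in d])"
```

```text
pos [ 539.9 -215.9  205.6] F [-0.2 -0.7  0.1] M [-0.03  0.05 -0.03] gap 0.996
pos [ 539.9 -215.9  205.5] F [ 0.5 -0.   0.3] M [ 0.04  0.   -0.02] gap 0.998
sil [ 540.99 -215.86] -132.98657588252314
r 10.0 [119, 118, 114, 110, 111, 111, 109, 100, 91, 93, 102, 105, 100, 90, 83, 85, 87, 89, 83, 68, 74, 82, 91, 100, 105, 100, 86, 74, 73, 74, 75, 77, 82, 84, 87, 89, 87, 80, 82, 97, 103, 103, 98, 89, 80, 74, 80, 97, 101, 97, 95, 96, 100, 105, 107, 100, 89, 90, 100, 107, 109, 106, 95, 86, 99, 116, 119, 116, 116, 117, 120, 121] 2nd-harm angle 0.059
r 11.5 [92, 100, 101, 105, 109, 110, 111, 110, 101, 91, 97, 105, 104, 97, 93, 92, 89, 84, 76, 76, 83, 94, 104, 106, 107, 106, 97, 90, 92, 94, 92, 92, 92, 92, 93, 91, 83, 77, 91, 103, 105, 105, 104, 101, 91, 83, 85, 90, 93, 93, 92, 95, 102, 105, 102, 90, 89, 101, 107, 107, 106, 106, 103, 86, 76, 83, 80, 76, 72, 75, 79, 84] 2nd-harm angle 1.03
103 sil [ 541.62 -217.07] -133.1920771846065
105 sil [ 541.3  -216.56] -132.94149486400462
107 sil [ 541.06 -216.04] -133.3907588252315
110 sil [ 540.4  -215.02] -131.13822699652778
117 sil [ 535.82 -209.76] -
[... 1931 characters left out ...]
 137
  135  79  50  48  94]
 [138 138 138 138 139 138 138 139 132 111 105 102 106 108 131 141 139 144
  139 137 137 124  55]]
washer scene [(0.81, [336.9, 317.2]), (0.58, [245.1, 171.0])]
washer side [(0.58, [387.9, 220.9]), (0.54, [317.2, 186.7])]
spacer scene [(0.4, [247.5, 177.6])]
spacer side [(0.45, [387.9, 232.7])]
bearing scene [(0.54, [247.3, 182.7])]
bearing side [(0.57, [385.2, 235.3])]
chin_cup scene [(0.85, [269.8, 302.1])]
chin_cup side [(0.74, [387.8, 217.5]), (0.67, [356.2, 192.6])]
papers scene [(0.72, [278.5, 148.4])]
papers side [(0.66, [337.9, 342.1]), (0.17, [387.1, 218.6])]
driver scene [(0.72, [169.0, 219.6]), (0.69, [243.0, 171.0])]
driver side [(0.31, [289.2, 162.2])]
```

The numbers fit a locked washer: the head's bright bar lies across the dark slot, and 107 mm gives the best height fit. Handing in.

```bash
python3 -c "
from h import *
st(); print(env.hand_in())"
```

```text
pos [ 540.1 -216.   206.2] F [ 0.3 -1.   0.6] M [ 0.03 -0.09 -0.01] gap 0.992
pos [ 540.1 -216.   206.2] F [-0.6 -0.3 -1. ] M [ 0.04  0.06 -0.02] gap 0.995
the job is handed in; nothing more can be done
None
```

The chin-rest column is reassembled and handed in at about 43 s on the robot's clock. The bearing went onto the seat, then the spacer, then the washer, each lowered by hand until it made light contact. The washer's slot passed over the T-head at the angle I measured. I pressed it down with about 12 N, turned it a quarter turn and let it rise.

**Checks that agreed**
- **Lock:** after the turn, the force on the tool fell to zero at an underside height of 107 mm. The washer then held against an upward tug of about 7 N and a 0.1 rad twist.
- **Height and angle:** after letting go, the wrist camera fitted best at 107 mm, though 103 and 105 mm scored almost as well. Pixel values showed the T-head lying across the slot.
- **Clear of the work:** the open gripper was about 80 mm above the column, with no force on it.

**Checks that were weak or disagreed**
- **Off-centre reading:** the washer read about 1 mm further along x than the spacer had. I put that down to play and camera error.
- **Final look:** I had used all 12 pictures, so the last check was by numbers only.
- **Bystanders:** the chin cup and paper pad read within a few pixels of where they started. The screwdriver did too in the scene camera, but the side camera missed it. I did not check the trial lens again. I did not touch any of them or the pink look-alike.

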